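Put the hexagonal document case away label up

TASK

Set the wooden cradle tray down into the white file box so that it lies flat on the bottom, then put the hexagonal document case in it, lying lengthways on both cross-bearers and midway between the tray's long sides, rolled so that the flat with the label faces straight up. Do not drop the case, leave the other things where they are, and let go of everything.

Things in the scene. Friction and masses are not known exactly. Their poses are not given: they have to be found in the camera images.
- case: dark wooden document case: hexagonal prism 170 mm long, 56 mm across flats, 64.7 across corners (flats 32.3 mm wide), 0.25-0.5 kg. Origin at its centre; x along it, z = outward normal of the labelled flat. It starts flat on the table, in any direction, label facing sideways and down, 120 degrees (two flats) about the long axis from up. Lying on a flat, corners point sideways
- case_label (a point): middle of the labelled flat, 28 mm from the case's centre. This flat has a steel frame with a blank paper card (90 x 24 mm) and thin steel straps folded 16 mm down over both end faces, so the ends show which flat it is. Parallel flats are gripped squarely with the gripper leaning 30 degrees about the long axis; turned to 30 degrees the other way, it rolls the case one flat
- cradle: cradle tray, plywood, 212 x 148 mm outside, 24 mm high, walls and floor 5 mm, 0.2-0.4 kg. Origin under its centre, x along its length, z up. On its floor are two cross-bearers, 18 mm wide, at x = +62 and -62 mm, right across the tray, joined by a spine; their tops are 27 mm above the origin. Lying on the bearers, the case has its centre 55 mm above this origin
- cradle_spine (a point): middle of the top of the tray's spine, 27 mm above the tray's underside. The spine runs along the tray's x, 14 mm wide, 106 mm long, 22 mm high above the tray's floor. It is the tray's handle, pinched across y from above at the centre of mass; the fingers stand in the open wells, 62 mm wide, on either side
- filebox: the open white file box, fixed to the table, 230 x 166 mm outside, 45 mm high, walls and floor 5 mm; inside 220 x 156 mm, so the tray goes in with 4 mm to spare on every side, either way round. Origin under its centre, x along its length, z up
- filebox_floor (a point): the middle of the box's inner floor, 5 mm above the table; axes as the box. The tray's origin coincides with it when the tray is home
- tape: a roll of tape lying flat, ring 80 mm across, 24 mm high; origin under its centre. Bystander
- sample: a small cork block 60 x 45 x 22 mm; origin under its centre. Bystander
- jar: a glass jar 56 mm across, 85 mm high, with a white lid; origin under its centre. Bystander
- swatches: a flat bundle of sample cards 38 x 95 x 15 mm, long side along its y; origin under its centre. Bystander
Things that resemble listed ones, but are neither listed nor needed, are in the scene too. Leave any green or pink look-alike of the case alone.

How it is judged:
By the outcome, as a careful person would: the job done as asked, in the order asked, and still so for the second after the job is handed in, with the robot touching nothing.
It also fails if it takes over 67 s, if anything falls off the work surface, if the arm or the gripper's body presses on something with over 40 N, if the wrist force passes 120 N, or if a joint passes its speed limit or range.

ROBOT

A 6-joint arm with a two-finger parallel gripper is mounted at the origin on the work surface. World frame = base frame: x ahead of the robot, y to its left, z up, the work surface at z = 0. Lengths are in m, angles in degrees, forces in N, time in s.
With the tool pointing down it reaches from about 0.35 to 0.875 m from the base axis. Payload 4.2 kg.
Tool frame: the origin (TCP) lies midway between the tips of the shut fingers; the grasp point (between the pads) lies r.pinch_z behind it (r.pinch_z is the distance from the TCP to the grasp point, in m); z points along the fingers, y is the direction in which the jaws open and shut (so a half turn about z gives the same grasp; the last joint's range is limited). The gripper opens to 87 mm and grips with 3 to 60 N. Pads are 19 mm wide; open, the fingers measure 117 mm over their backs; the gripper's body (75 mm by 190 mm) begins 51 mm behind the grasp point.
Start: joints at [-51.646, 22.042, 0.453, 0, -68.411, -14.817], TCP at [0.25, -0.573, 0.223] pointing down, gripper open.
Joint ranges: [-179.83, 179.83], [-69.29, 118.12], [-61.27, 80.66], [-181.25, 117.63], [-171.15, -9.14], [-177.46, 177.46]. Speed limits (degrees/s): [159.86, 159.86, 180, 180, 180, 180].

INTERFACE

Orientations are given as a 3x3 rotation matrix whose columns are the frame's x, y, z axes.
In Python, from station import r gives the robot as it stands. The module is installed in compiled form; this text tells all that it offers.
- The arm moves only by the tool play_rows, never from a script. Its argument "deltas" is a list of rows, each a list of 7 numbers: the shift along the tool's x, y, z in units of 25 mm (1.0 is 25 mm), then the turn, a rotation vector about the tool's x, y, z in units of 5 degrees (1.0 is 5 degrees), then the finger opening in mm, from 0 to 87. In form: [[tx, ty, tz, wx, wy, wz, fingers], ...]. A call has 1 to 12 rows; each row is the pose to reach, as a shift and turn from the pose commanded when the call began, along the tool's axes at that moment; what a row does not reach only later rows make up. A row lasts 1/10 s, in which the tool goes at most 50 mm and 8.59 degrees, less where a joint would pass 70% of its speed; a pose out of reach is approached as far as the arm can. A call with a gripper value outside its range is refused whole. The fingers move at their own pace and stop on an object; the grip force is fixed at half the most. Time passes only in rows, so rows that repeat a pose let the fingers close. It gives the time, the measured TCP pose, the force and the opening at its end, in the units of the state.
- r.sense(): the state, without advancing time (a new reading comes with each control period).
- r.capture(name): name is "scene" or "side" or "wrist"; returns a dict with "pixels" (420x560x3 uint8, red, green, blue), "camera_matrix" (3x3 intrinsics, pixels), "R" (3x3) and "t" (3): a world point X has camera coordinates R X + t; the wrist camera has in their place "T_tool_cam" (4x4, takes a point from camera to tool coordinates, whose origin is the TCP and whose axes are the flange's). Camera axes: x right, y down, z forward; pixel columns grow to the right and rows downward; lengths in m; the calibration is good to about 2 mm. A picture is of the moment at which its call begins: read the wrist's pose just before it. There is no depth.
- r.finish_job(): hands the job in, once; it reports no verdict.
Trained networks look in the newest picture that a camera, given by its name, has taken for a name from the list of things; names that differ only in an ending like _2 or _b are one class to them, and where a whole thing is asked for, a point or a joint stands for the part that bears it (a point fixed in the world has none). Each returns a list of dicts, best first, with "score" (0 to 1); they miss things now and then, are a little off and sometimes report something else, mostly with a low value. They report only what shows in the picture. A call takes as long as a camera call. They do not tell look-alikes from the thing itself.
- r.spot_in(camera, target): "centre" ([x, y, z] in m, in world coordinates, good to about 4 mm: the middle of the surface that is visible of it).
- r.cut_out(camera, target): "region" (420x560 bool, what is visible of it).
The state is a dict: "time_s": time; "joints": joint angles; "joint_velocities": joint speeds; "effort": joint torques, N m; "tcp_pos": TCP position; "ee_rot": TCP orientation; "wrist_force": force on the tool from outside, world axes, zero at the start; "moment": the same for the moment, N m; "gripper_width": opening from 0.0 (shut) to 1.0 (fully open).
Only numpy, scipy, OpenCV 4.12 (cv2) and the standard library are available. Lean on these libraries where they do the work, as an engineer would, in place of code of your own. Each camera call takes 0.05 s, during which the arm holds its last target.

## Working session

There is one attempt and no reset: what is moved stays moved. The work goes in short steps, Python scripts to look and compute and a tool call to move; the robot and the scene stay as the last step left them, time stands still between calls to the robot, and variables do not carry over. Pictures are saved under pics/ and viewed, and the job is handed in when it is done.

Besides the shell and the picture viewer there is one more tool, called after "Call:" as name(argument=value, ...), one argument or row to a line, values as JSON. play_rows: Moves the arm, as the interface text tells. Its arguments: {"type":"object","properties":{"deltas":{"type":"array","items":{"type":"array","items":{"type":"number"}}}},"required":["deltas"]}

```bash
mkdir -p pics; ls
python3 - <<'E'
from station import r
import cv2,numpy as np
s=r.sense(); print({k:np.round(v,4).tolist() for k,v in s.items()}, r.pinch_z)
for c in ["scene","side","wrist"]:
    d=r.capture(c); cv2.imwrite(f"pics/{c}0.png",d["pixels"][:,:,::-1])
    print(c,d["camera_matrix"].tolist(), [np.round(d[k],4).tolist() for k in d if k not in("pixels","camera_matrix")])
    for t in ["case","case_label","cradle","cradle_spine","filebox","filebox_floor","tape","sample","jar","swatches"]:
        print(c,t,[(np.round(q["centre"],3).tolist(),round(q["score"],2)) for q in r.spot_in(c,t)])
E
```

```text
pics
{'time_s': 0.0, 'joints': [-51.6472, 22.0898, 0.3785, -0.0296, -68.4107, -14.8171], 'joint_velocities': [0.0015, 0.0356, -0.1073, 0.01, 0.0871, -0.0526], 'effort': [0.0003, -39.0668, 18.7402, 4.2195, 0.011, -0.0002], 'tcp_pos': [0.2494, -0.5724, 0.2215], 'ee_rot': [[-0.9169, -0.3991, -0.0009], [-0.3991, 0.9169, 0.002], [0.0001, 0.0022, -1.0]], 'wrist_force': [1.045, -0.3835, -0.0983], 'moment': [0.0396, 0.0174, -0.0101], 'gripper_width': 0.9977} 0.0187
scene [[433.94225154193606, 0.0, 279.93463710500475], [0.0, 433.94225154193606, 210.76777540715383], [0.0, 0.0, 1.0]] [[[-0.6933, 0.7204, 0.0169], [0.5368, 0.532, -0.6548], [-0.4807, -0.4449, -0.7556]], [0.3668, -0.1879, 1.3186]]
scene case [([0.326, -0.502, 0.044], 0.94), ([0.651, -0.467, 0.049], 0.93), ([0.466, -0.347, 0.051], 0.83), ([0.206, -0.308, 0.048], 0.66)]
scene case_label [([0.209, -0.311, 0.045], 0.91), ([0.33, -0.505, 0.044], 0.81), ([0.47, -0.346, 0.048], 0.75)]
scene cradle [([0.575, -0.02, 0.007], 0.66)]
scene cradle_spine [([0.578, -0.026, 0.01], 0.77), ([0.468, -0.347, 0.05], 0.66)]
scene filebox [([0.432, 0.349
[... 1081 characters left out ...]
191, 0.057], 0.76)]
side swatches [([0.336, -0.125, 0.015], 0.65), ([0.45, -0.342, 0.048], 0.24)]
wrist [[369.95322023721315, 0.0, 275.0170642727104], [0.0, 369.95322023721315, 216.4834921679694], [0.0, 0.0, 1.0]] [[[-0.0016, -0.9533, -0.302, 0.0819], [1.0, -0.0011, -0.0016, 0.0004], [0.0012, -0.302, 0.9533, -0.1632], [0.0, 0.0, 0.0, 1.0]]]
wrist case [([0.207, -0.353, 0.051], 0.73), ([0.289, -0.525, 0.055], 0.72), ([0.386, -0.389, 0.051], 0.6)]
wrist case_label [([0.386, -0.393, 0.049], 0.84), ([0.211, -0.352, 0.054], 0.8), ([0.289, -0.53, 0.059], 0.63)]
wrist cradle []
wrist cradle_spine []
wrist filebox []
wrist filebox_floor []
wrist tape []
wrist sample []
wrist jar []
wrist swatches []
```

View pics/scene0.png

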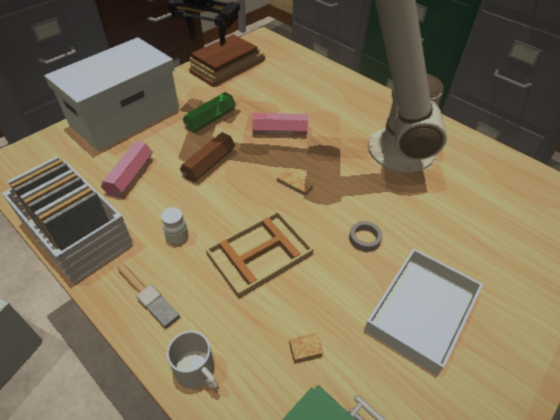

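View pics/side0.png

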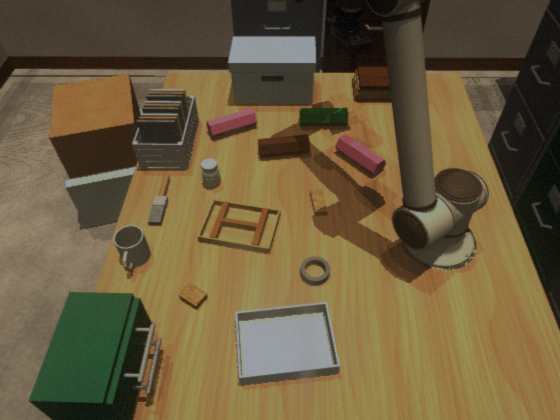

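View pics/wrist0.png

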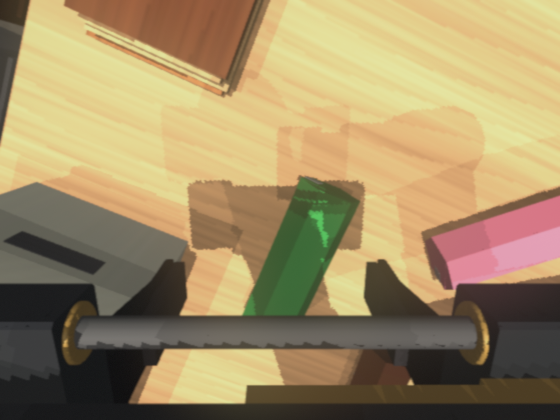

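The target case is the brown one (scene 208,157; side 284,147). The tray is at scene (260,252) and the box at (425,308). Next I'll fit the known shapes to the masks in both fixed cameras.

```bash
cat > h.py <<'E'
from station import r
import cv2,numpy as np
from scipy.optimize import minimize
from scipy.spatial import ConvexHull
def box(l,w,h,z0=0):
    return np.array([[x*l/2,y*w/2,z0+z] for x in(-1,1) for y in(-1,1) for z in(0,h)])
def hexp():
    a=np.deg2rad(np.arange(6)*60); R=.0647/2
    return np.array([[x*.085,R*np.cos(t),.028+R*np.sin(t)] for x in(-1,1) for t in a])
def Rz(a): c,s=np.cos(a),np.sin(a); return np.array([[c,-s,0],[s,c,0],[0,0,1]])
def proj(cam,X): 
    p=X@cam["R"].T+cam["t"]; p=p@cam["camera_matrix"].T; return p[:,:2]/p[:,2:]
def wristcam(s,d):
    T=d["T_tool_cam"]; Rw=s["ee_rot"]@T[:3,:3]; tw=s["ee_rot"]@T[:3,3]+s["tcp_pos"]
    d["R"]=Rw.T; d["t"]=-Rw.T@tw; return d
def render(cam,X,S=4):
    m=np.zeros((420*1,560*1),np.uint8)
    p=cv2.convexHull(proj(cam,X).astype(np.float32))
    cv2.fillConvexPoly(m,np.round(p*16).astype(np.int32),255,lineType=cv2.LINE_AA,shift=4)
    return m/255.
def fit(cams,masks,model,x0):
    def cost(q):
        X=model@Rz(q[2]/100*1).T+[q[0]/100,q[1]/100,0]
        # q in cm and rad*100
        c=0
        for cam,m in zip(cams,masks): c+=np.abs(render(cam,X)-m).sum()/max(m.sum(),1)
        return c
    best=None
    for a in np.arange(0,180,20):
        q=np.array([x0[0]*100,x0[1]*100,np.deg2rad(a)*100])
        o=minimize(cost,q,method="Nelder-Mead",options=dict(initial_simplex=q+np.array([[0,0,0],[1.5,0,0],[0,1.5,0],[0,0,15]]),maxiter=200))
        if best is None or o.fun<best.fun: best=o
    return best.x[:2]/100,np.rad2deg(best.x[2]/100),best.fun
def pick(cam,name,uv):
    L=r.cut_out(cam,name)
    for q in L:
        m=q["region"]; v,u=np.nonzero(m)
        if np.hypot(u.mean()-uv[0],v.mean()-uv[1])<25: return m.astype(float)
    print("no mask",cam,name)
def fillc(m):
    c,_=cv2.findContours(m.astype(np.uint8),cv2.RETR_EXTERNAL,cv2.CHAIN_APPROX_NONE)
    o=np.zeros((420,560),np.uint8); cv2.drawContours(o,c,-1,1,-1); return o.astype(float)
def wpose(d): pass
E
cat > f1.py <<'E'
from h import *
cs={c:r.capture(c) for c in("scene","side")}
for n,mod,x0,uv in [("case",hexp(),(.46,-.345),[(208,157),(284,147)]),("cradle",box(.212,.148,.024),(.573,-.02),[(260,252),(240,226)]),("filebox",box(.23,.166,.045),(.43,.345),[(425,308),(287,342)])]:
    cams=[];ms=[]
    for c,u in zip(cs,uv):
        m=pick(c,n,u)
        if m is not None: cams.append(cs[c]);ms.append(fillc(m)); print(n,c,m.sum())
    print(n,fit(cams,ms,mod,x0))
    for cam,m in zip(cams,ms): print("  single",fit([cam],[m],mod,x0))
E
python3 f1.py
python3 - <<'E'
import cv2
a=cv2.imread('pics/scene0.png')[120:200,160:260]
b=cv2.imread('pics/side0.png')[120:200,240:340]
cv2.imwrite('pics/z1.png',cv2.vconcat([cv2.resize(a,None,fx=3.7,fy=3.7,interpolation=2)[:296],cv2.resize(b,None,fx=3.7,fy=3.7,interpolation=2)]))
E
```

```text
case scene 1284.0
case side 957.0
case (array([ 0.4507117, -0.3631549]), np.float64(9.795627012088321), np.float64(0.17844283290909896))
  single (array([ 0.45159385, -0.36296393]), np.float64(190.04337149363096), np.float64(0.06917720359171707))
  single (array([ 0.44950986, -0.36364053]), np.float64(188.40901642378623), np.float64(0.10410801729260147))
cradle scene 5074.0
cradle side 3317.0
cradle (array([ 0.57186623, -0.02857512]), np.float64(-10.92424240948978), np.float64(0.07512929308071747))
  single (array([ 0.5733594 , -0.02837666]), np.float64(-10.795586402480627), np.float64(0.03343689860650606))
  single (array([ 0.57033524, -0.02839064]), np.float64(169.27989453904667), np.float64(0.03299461478893637))
filebox scene 8439.0
filebox side 7167.0
filebox (array([0.42859588, 0.3374236 ]), np.float64(8.25332186167745), np.float64(0.05811996816130945))
  single (array([0.42934593, 0.33768736]), np.float64(188.21942314019984), np.float64(0.026493706855890833))
  single (array([0.42786896, 0.33761655]), np.float64(8.776916989414413), np.float64(0.028557358481274466))
```

View pics/z1.png

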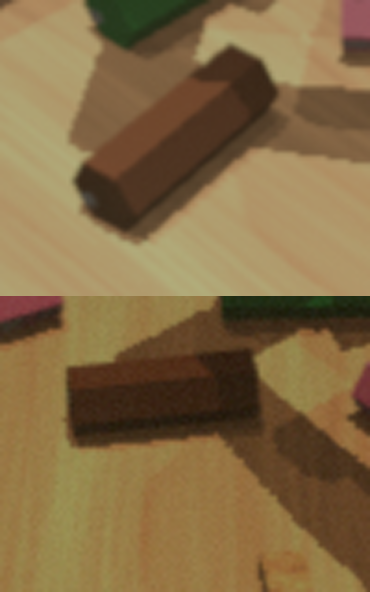

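The brown case's strap shows on the lower −y side of its +x end. So the label is two flats off, as stated, and the case must roll −120° about its x. First I'll move above the tray.

```bash
cat > plan.py <<'E'
from h import *
from scipy.spatial.transform import Rotation as Ro
# yaw: tool y direction angle (deg) for tool-down; lean (deg) about axis ax
def down(yang):
    a=np.deg2rad(yang); y=np.array([np.cos(a),np.sin(a),0]); z=np.array([0,0,-1.]); return np.c_[np.cross(y,z),y,z]
def leaned(yang,caseyaw,lean):
    # lean>0: rotate by +lean about the case x axis
    c=np.deg2rad(caseyaw); return Ro.from_rotvec(np.deg2rad(lean)*np.array([np.cos(c),np.sin(c),0])).as_matrix()@down(yang)
def delta(p,R,show=True):
    s=r.sense(); R0=s["ee_rot"]
    d=R0.T@(np.array(p)-s["tcp_pos"])/.025
    w=np.rad2deg(Ro.from_matrix(R0.T@R).as_rotvec())/5
    if show: print("delta",np.round(d,3).tolist(),np.round(w,3).tolist(),"mm",round(np.linalg.norm(d)*25),"deg",round(np.linalg.norm(w)*5,1))
    return d,w
E
python3 -c "
from plan import *
delta([.572,-.0285,.15],down(90-10.9))"
```

```text
delta [-20.52, 14.817, 2.902] [-0.001, 0.0, 6.887] mm 637 deg 34.4
```

Call:
play_rows(
  deltas=[
    [-20.5, 14.8, 2.9, 0, 0, 6.89, 60],
    [-20.5, 14.8, 2.9, 0, 0, 6.89, 60],
    [-20.5, 14.8, 2.9, 0, 0, 6.89, 60],
    [-20.5, 14.8, 2.9, 0, 0, 6.89, 60],
    [-20.5, 14.8, 2.9, 0, 0, 6.89, 60],
    [-20.5, 14.8, 2.9, 0, 0, 6.89, 60],
    [-20.5, 14.8, 2.9, 0, 0, 6.89, 60],
    [-20.5, 14.8, 2.9, 0, 0, 6.89, 60],
    [-20.5, 14.8, 2.9, 0, 0, 6.89, 60],
    [-20.5, 14.8, 2.9, 0, 0, 6.89, 60],
    [-20.5, 14.8, 2.9, 0, 0, 6.89, 60],
    [-20.5, 14.8, 2.9, 0, 0, 6.89, 60],
  ],
)

```text
time_s: 3.25
tcp_pos: [0.5469, -0.0706, 0.156]
ee_rot: [[-0.982, 0.189, 0.001], [0.189, 0.982, -0.0], [-0.001, 0.0, -1.0]]
wrist_force: [0.9, -0.2, 0.4]
gripper_width: 0.687
```

```bash
python3 -c "
from plan import *
delta([.572,-.0285,.15],down(90-10.9))
s=r.sense();d=wristcam(s,r.capture('wrist'))
im=d['pixels'][:,:,::-1].copy()
X=box(.212,.148,.024)@Rz(np.deg2rad(-10.9)).T+[.572,-.0285,0]
for p in proj(d,X): cv2.circle(im,tuple(int(v) for v in p),3,(0,0,255),-1)
cv2.imwrite('pics/w1.png',im)"
```

```text
delta [-0.667, 1.842, 0.241] [0.001, 0.009, 0.003] mm 49 deg 0.0
```

View pics/w1.png

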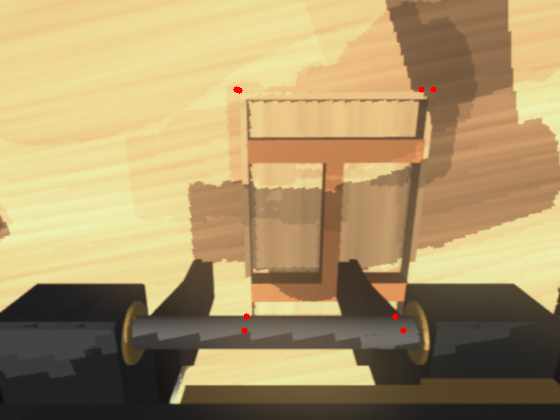

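Call:
play_rows(
  deltas=[
    [-0.67, 1.84, 0.24, 0, 0, 0, 60],
    [-0.67, 1.84, 0.24, 0, 0, 0, 60],
    [-0.67, 1.84, 0.24, 0, 0, 0, 60],
    [-0.67, 1.84, 0.24, 0, 0, 0, 60],
  ],
)

```text
time_s: 3.7
tcp_pos: [0.5708, -0.0311, 0.1499]
ee_rot: [[-0.982, 0.19, -0.0], [0.19, 0.982, -0.0], [0.0, -0.0, -1.0]]
wrist_force: [-0.1, -0.3, -0.3]
gripper_width: 0.688
```

```bash
python3 -c "
from plan import *
s=r.sense();d=wristcam(s,r.capture('wrist'));print(s['tcp_pos'],s['time_s'])
im=d['pixels'][:,:,::-1].copy()
X=box(.212,.148,.024)@Rz(np.deg2rad(-10.9)).T+[.572,-.0285,0]
for p in proj(d,X): cv2.circle(im,tuple(int(v) for v in p),3,(0,0,255),-1)
cv2.imwrite('pics/w2.png',im)"
```

```text
[ 0.57079132 -0.03106714  0.14986597] 3.7
```

View pics/w2.png

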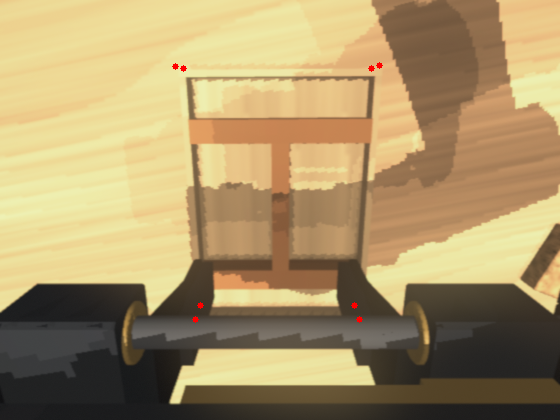

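```bash
python3 -c "
from plan import *
delta([.572,-.0285,.15],down(90-10.9))
s=r.sense();d=wristcam(s,r.capture('wrist'));print(s['tcp_pos'],s['time_s'])
im=d['pixels'][:,:,::-1].copy()
def W(X): return np.array(X)@Rz(np.deg2rad(-10.9)).T+[.572,-.0285,0]
for X,c in [(W([[x,y,.027] for x in(-.053,.053,) for y in(-.007,.007)]),(255,0,0)),(W([[x,y,.027] for x in(-.071,-.053,.053) for y in(-.069,.069)]),(0,255,0)),(W([[x,y,.024] for x in(-.106,.106) for y in(-.074,.074)]),(0,0,255))]:
  for p in proj(d,X): cv2.circle(im,tuple(int(round(v)) for v in p),1,c,-1); print(np.round(p,1))
cv2.imwrite('pics/w3.png',cv2.resize(im[50:300,150:410],None,fx=2.3,fy=2.3,interpolation=cv2.INTER_NEAREST))"
```

```text
delta [-0.028, 0.123, 0.002] [-0.0, -0.001, -0.014] mm 3 deg 0.1
[ 0.57073245 -0.03139137  0.15004857] 3.75
[268.6 140.6]
[287.  140.5]
[269.6 267.3]
[286.1 267.3]
[185.5 116.3]
[370.2 115.8]
[187.3 140.8]
[368.4 140.3]
[196.6 267.4]
[359.2 267.2]
[175.9  66.3]
[379.7  65.7]
[195.7 319.7]
[360.2 319.4]
```

View pics/w3.png

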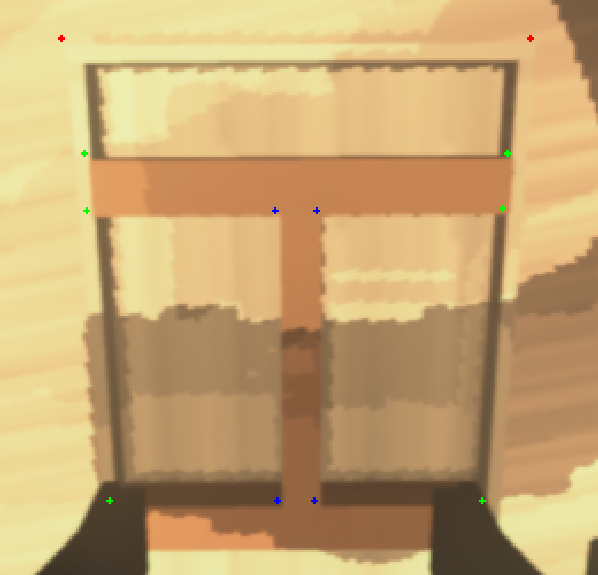

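```bash
python3 -c "
from plan import *
delta([.5735,-.027,.008],down(90-10.9))"
```

```text
delta [-0.072, 0.199, 5.686] [0.001, 0.002, -0.018] mm 142 deg 0.1
```

Call:
play_rows(
  deltas=[
    [-0.07, 0.2, 1.5, 0, 0, 0, 60],
    [-0.07, 0.2, 3.0, 0, 0, 0, 60],
    [-0.07, 0.2, 4.4, 0, 0, 0, 60],
    [-0.07, 0.2, 5.2, 0, 0, 0, 60],
    [-0.07, 0.2, 5.65, 0, 0, 0, 60],
    [-0.07, 0.2, 5.65, 0, 0, 0, 60],
    [-0.07, 0.2, 5.65, 0, 0, 0, 60],
    [-0.07, 0.2, 5.65, 0, 0, 0, 60],
  ],
)

```text
time_s: 4.6
tcp_pos: [0.5751, -0.026, 0.0102]
ee_rot: [[-0.982, 0.189, 0.003], [0.189, 0.982, 0.001], [-0.003, 0.001, -1.0]]
wrist_force: [-0.6, 0.0, -0.7]
gripper_width: 0.688
```

Call:
play_rows(
  deltas=[
    [0, 0, 0.05, 0, 0, 0, 20],
    [0, 0, 0.05, 0, 0, 0, 5],
    [0, 0, 0.05, 0, 0, 0, 5],
    [0, 0, 0.05, 0, 0, 0, 5],
    [0, 0, 0.05, 0, 0, 0, 5],
    [0, 0, 0.05, 0, 0, 0, 5],
    [0, 0, 0.05, 0, 0, 0, 5],
    [0, 0, 0.05, 0, 0, 0, 5],
  ],
)

```text
time_s: 5.4
tcp_pos: [0.5737, -0.0262, 0.0073]
ee_rot: [[-0.982, 0.189, -0.0], [0.189, 0.982, -0.0], [0.0, -0.0, -1.0]]
wrist_force: [-0.8, -0.2, 0.4]
gripper_width: 0.157
```

Call:
play_rows(
  deltas=[
    [0, 0, -0.4, 0, 0, 0, 5],
    [0, 0, -1.2, 0, 0, 0, 5],
    [0, 0, -2.5, 0, 0, 0, 5],
    [0, 0, -4, 0, 0, 0, 5],
    [0, 0, -5, 0, 0, 0, 5],
    [0, 0, -5, 0, 0, 0, 5],
    [0, 0, -5, 0, 0, 0, 5],
  ],
)

```text
time_s: 6.1
tcp_pos: [0.5731, -0.0258, 0.1321]
ee_rot: [[-0.982, 0.19, -0.001], [0.19, 0.982, 0.001], [0.001, 0.001, -1.0]]
wrist_force: [-1.1, 0.3, -2.7]
gripper_width: 0.159
```

```bash
python3 -c "
from plan import *
print(r.sense()['gripper_width'],r.sense()['wrist_force'])
delta([.430,.339,.13],down(90+8.3))"
```

```text
0.15878509362352966 [-1.05045629  0.26695912 -2.72633791]
delta [8.393, 13.238, 0.1] [0.011, -0.007, -3.851] mm 392 deg 19.3
```

Call:
play_rows(
  deltas=[
    [0.7, 1.1, 0, 0, 0, -0.3, 5],
    [2.0, 3.2, 0, 0, 0, -1, 5],
    [3.3, 5.2, 0, 0, 0, -1.6, 5],
    [4.6, 7.2, 0, 0, 0, -2.2, 5],
    [5.8, 9.2, 0, 0, 0, -2.8, 5],
    [7, 11, 0, 0, 0, -3.3, 5],
    [7.9, 12.5, 0, 0, 0, -3.7, 5],
    [8.4, 13.24, 0, 0, 0, -3.85, 5],
    [8.4, 13.24, 0, 0, 0, -3.85, 5],
    [8.4, 13.24, 0, 0, 0, -3.85, 5],
    [8.4, 13.24, 0, 0, 0, -3.85, 5],
    [8.4, 13.24, 0, 0, 0, -3.85, 5],
  ],
)

```text
time_s: 7.3
tcp_pos: [0.4303, 0.3371, 0.1314]
ee_rot: [[-0.99, -0.143, -0.002], [-0.143, 0.99, -0.002], [0.002, -0.002, -1.0]]
wrist_force: [-0.2, 0.3, -3.3]
gripper_width: 0.159
```

```bash
cat > ov.py <<'E'
from plan import *
def overlay(fn,items,cams=("scene","side","wrist"),crop=None):
    s=r.sense(); print(s["time_s"],np.round(s["tcp_pos"],4),round(s["gripper_width"]*87,1),np.round(s["wrist_force"],1))
    for c in cams:
        s=r.sense(); d=r.capture(c)
        if c=="wrist": d=wristcam(s,d)
        im=d["pixels"][:,:,::-1].copy()
        cv2.imwrite(f"pics/{fn}_{c}_raw.png",im)
        k=1
        if crop and c in crop:
            u,v,w,h,k=crop[c]; im=cv2.resize(im[v:v+h,u:u+w],None,fx=k,fy=k,interpolation=cv2.INTER_CUBIC); o=np.array([u,v])
        else: o=np.zeros(2)
        for X,col in items:
            for p in proj(d,X):
                q=(p-o+.5)*k-.5; cv2.circle(im,tuple(int(round(a)) for a in q),2 if k>1 else 1,col,-1)
        cv2.imwrite(f"pics/{fn}_{c}.png",im)
def at(x,y,yaw,P,z=0): return np.array(P)@Rz(np.deg2rad(yaw)).T+[x,y,z]
E
python3 -c "
from ov import *
B=at(.4285,.3375,8.3,[[x,y,.045] for x in(-.115,-.11,.11,.115) for y in (-.083,-.078,.078,.083)])
s=r.sense();p=s['tcp_pos']
T=at(p[0],p[1],8.3,[[x,y,p[2]+.017] for x in(-.106,.106) for y in (-.074,.074)])
overlay('b1',[(B,(0,0,255)),(T,(0,255,0))],crop=dict(scene=(350,220,180,160,4),side=(210,270,160,130,4.5)))
delta([.430,.339,.13],down(90+8.3))"
```

```text
7.3 [0.4303 0.3371 0.1314] 13.8 [-0.2  0.3 -3.3]
delta [0.021, 0.063, 0.087] [-0.005, -0.005, -0.015] mm 3 deg 0.1
```

View pics/b1_scene.png

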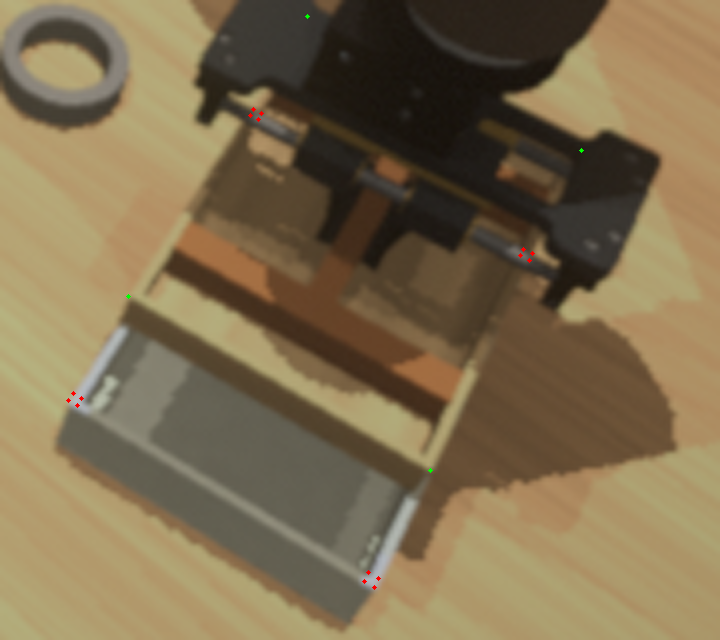

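View pics/b1_side.png

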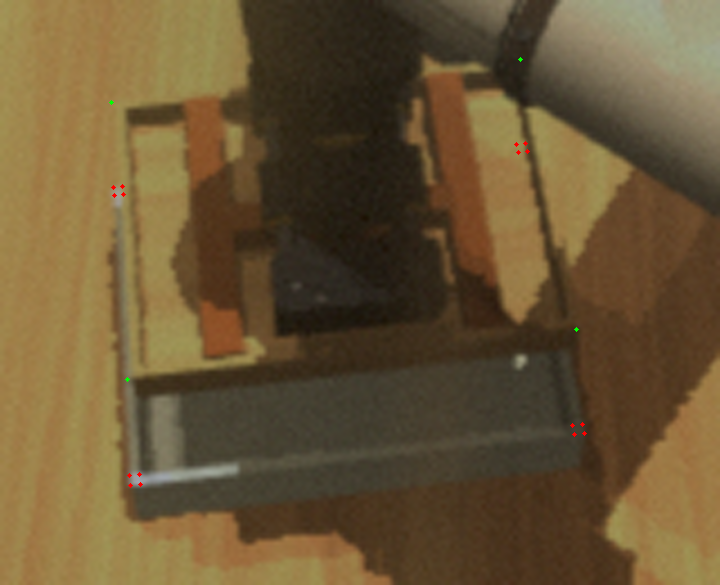

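View pics/b1_wrist.png

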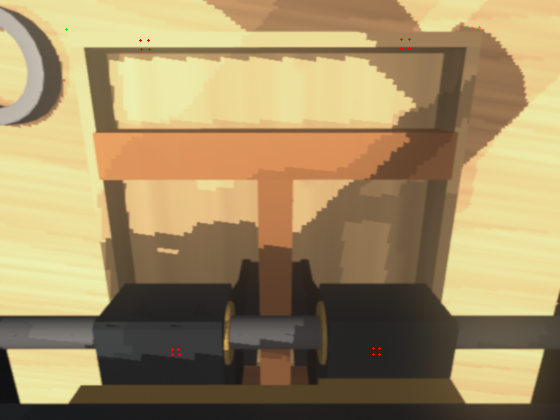

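```bash
python3 -c "
from ov import *
delta([.4288,.3376,.058],down(90+8.3))"
```

```text
delta [0.076, 0.015, 2.967] [-0.005, -0.005, -0.015] mm 74 deg 0.1
```

Call:
play_rows(
  deltas=[
    [0.04, 0, 0.7, 0, 0, 0, 5],
    [0.08, 0.015, 1.6, 0, 0, 0, 5],
    [0.08, 0.015, 2.4, 0, 0, 0, 5],
    [0.08, 0.015, 2.95, 0, 0, 0, 5],
    [0.08, 0.015, 2.95, 0, 0, 0, 5],
    [0.08, 0.015, 2.95, 0, 0, 0, 5],
    [0.08, 0.015, 2.95, 0, 0, 0, 5],
  ],
)

```text
time_s: 8.15
tcp_pos: [0.4291, 0.3393, 0.0597]
ee_rot: [[-0.989, -0.145, 0.002], [-0.145, 0.989, 0.002], [-0.002, 0.001, -1.0]]
wrist_force: [-0.7, 0.8, -3.2]
gripper_width: 0.16
```

```bash
python3 -c "
from ov import *
B=at(.4285,.3375,8.3,[[x,y,.045] for x in(-.115,-.11,.11,.115) for y in (-.083,-.078,.078,.083)])
s=r.sense();p=s['tcp_pos']
T=at(p[0],p[1],8.3,[[x,y,p[2]+.017] for x in(-.106,.106) for y in (-.074,.074)])
overlay('b2',[(B,(0,0,255)),(T,(0,255,0))],crop=dict(scene=(350,240,150,130,5.2),side=(210,290,150,110,5.2)))
delta([.4288,.3376,.058],down(90+8.3))"
```

```text
8.15 [0.4291 0.3393 0.0597] 13.9 [-0.7  0.8 -3.2]
delta [0.005, -0.067, 0.061] [0.015, 0.015, 0.008] mm 2 deg 0.1
```

View pics/b2_scene.png

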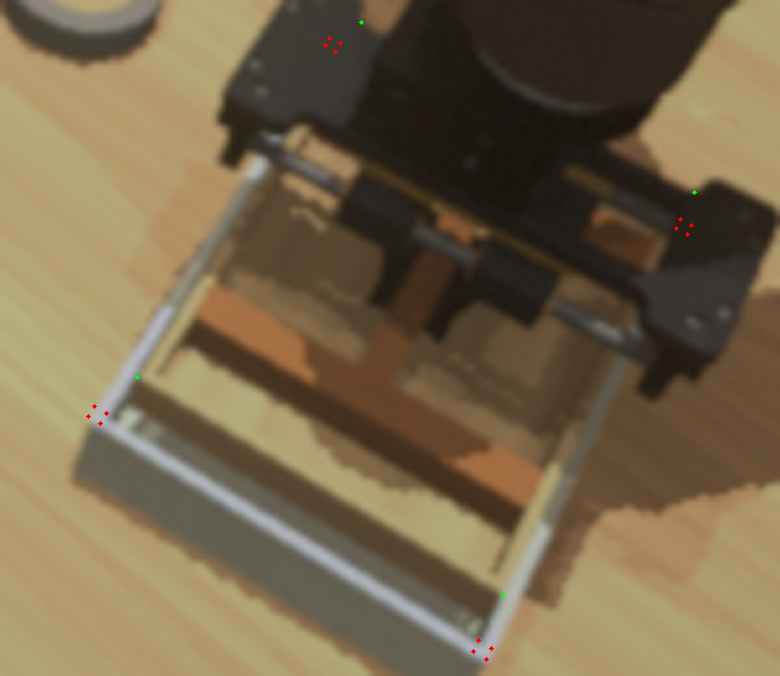

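View pics/b2_side.png

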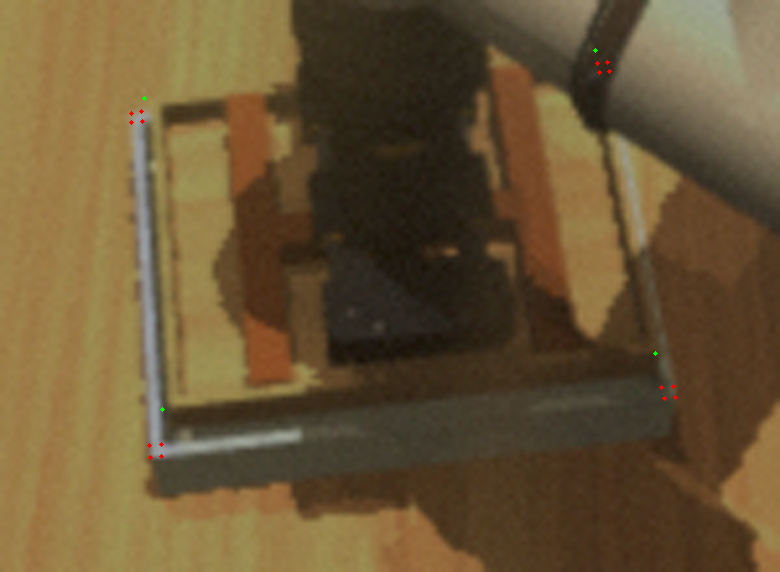

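View pics/b2_wrist.png

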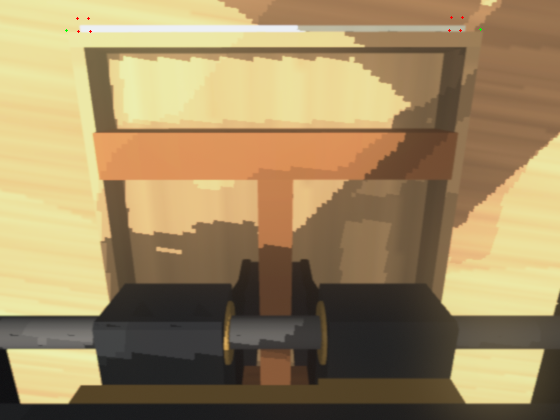

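```bash
python3 -c "
from ov import *
delta([.4294,.3376,.0135],down(90+8.3))"
```

```text
delta [-0.017, -0.073, 1.841] [0.015, 0.015, 0.008] mm 46 deg 0.1
```

Call:
play_rows(
  deltas=[
    [-0.02, -0.07, 0.1, 0, 0, 0, 5],
    [-0.02, -0.07, 0.4, 0, 0, 0, 5],
    [-0.02, -0.07, 0.8, 0, 0, 0, 5],
    [-0.02, -0.07, 1.1, 0, 0, 0, 5],
  ],
)

```text
time_s: 8.7
tcp_pos: [0.4286, 0.3367, 0.0298]
ee_rot: [[-0.989, -0.145, -0.001], [-0.145, 0.989, -0.001], [0.001, -0.001, -1.0]]
wrist_force: [-0.4, -0.4, -3.4]
gripper_width: 0.153
```

Call:
play_rows(
  deltas=[
    [0, 0, 0.3, 0, 0, 0, 5],
    [0, 0, 0.5, 0, 0, 0, 5],
    [0, 0, 0.7, 0, 0, 0, 5],
    [0, 0, 0.72, 0, 0, 0, 5],
    [0, 0, 0.72, 0, 0, 0, 5],
  ],
)

```text
time_s: 9.2
tcp_pos: [0.4291, 0.3373, 0.0131]
ee_rot: [[-0.989, -0.145, -0.0], [-0.145, 0.989, -0.0], [0.0, -0.0, -1.0]]
wrist_force: [-0.6, 0.2, -3.0]
gripper_width: 0.16
```

```bash
python3 -c "
from ov import *
delta([.4294,.3376,.0125],down(90+8.3));s=r.sense();print(s['wrist_force'],s['moment'])"
```

```text
delta [-0.015, 0.011, 0.022] [-0.001, -0.0, 0.008] mm 1 deg 0.0
[-0.56335307  0.17013592 -3.00110847] [-0.0207173  -0.03149283 -0.02698316]
```

Inside without contact; lower to the floor, let go and rise.

Call:
play_rows(
  deltas=[
    [0, 0, 0.04, 0, 0, 0, 5],
    [0, 0, 0.06, 0, 0, 0, 5],
    [0, 0, 0.06, 0, 0, 0, 5],
    [0, 0, 0.06, 0, 0, 0, 16],
    [0, 0, 0.0, 0, 0, 0, 30],
    [0, 0, 0.0, 0, 0, 0, 45],
    [0, 0, -0.3, 0, 0, 0, 50],
    [0, 0, -1.5, 0, 0, 0, 50],
    [0, 0, -3, 0, 0, 0, 50],
    [0, 0, -4.5, 0, 0, 0, 50],
    [0, 0, -5.5, 0, 0, 0, 50],
    [0, 0, -5.5, 0, 0, 0, 50],
  ],
)

```text
time_s: 10.4
tcp_pos: [0.4309, 0.3392, 0.1556]
ee_rot: [[-0.989, -0.146, 0.007], [-0.146, 0.989, 0.007], [-0.008, 0.006, -1.0]]
wrist_force: [0.1, 0.4, 0.1]
gripper_width: 0.576
```

```bash
python3 -c "
from ov import *
T=at(.4294,.3375,8.3,[[x,y,.032] for x in(-.071,-.053,.053,.071) for y in (-.069,.069)])
T2=at(.4294,.3375,8.3,[[x,y,.029] for x in(-.106,.106) for y in (-.074,.074)])
B=at(.4294,.3375,8.3,[[x,y,.045] for x in(-.115,-.11,.11,.115) for y in (-.083,-.078,.078,.083)])
overlay('b3',[(B,(0,0,255)),(T,(255,0,0)),(T2,(0,255,0))],crop=dict(scene=(350,240,150,130,5.2),side=(210,290,150,110,5.2)))"
```

```text
10.4 [0.4309 0.3392 0.1556] 50.1 [0.1 0.4 0.1]
```

View pics/b3_scene.png

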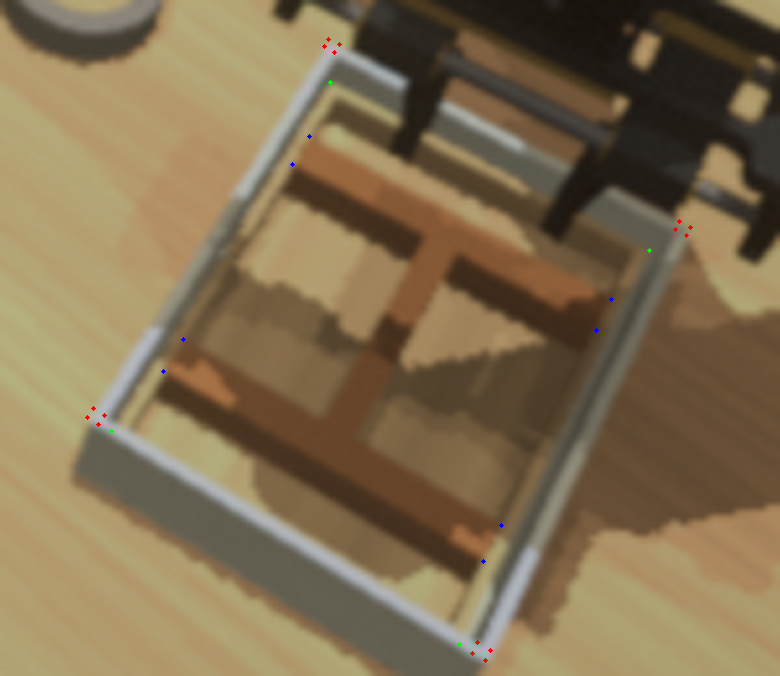

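View pics/b3_wrist.png

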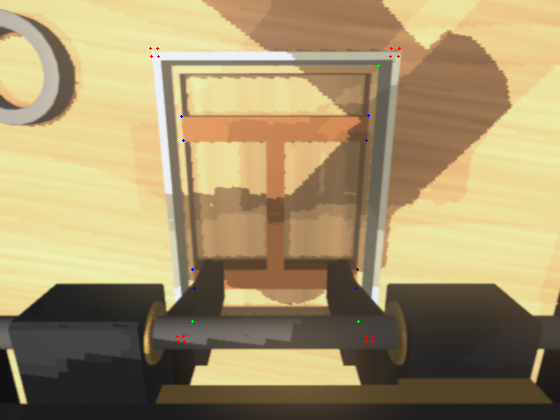

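View pics/b3_side.png

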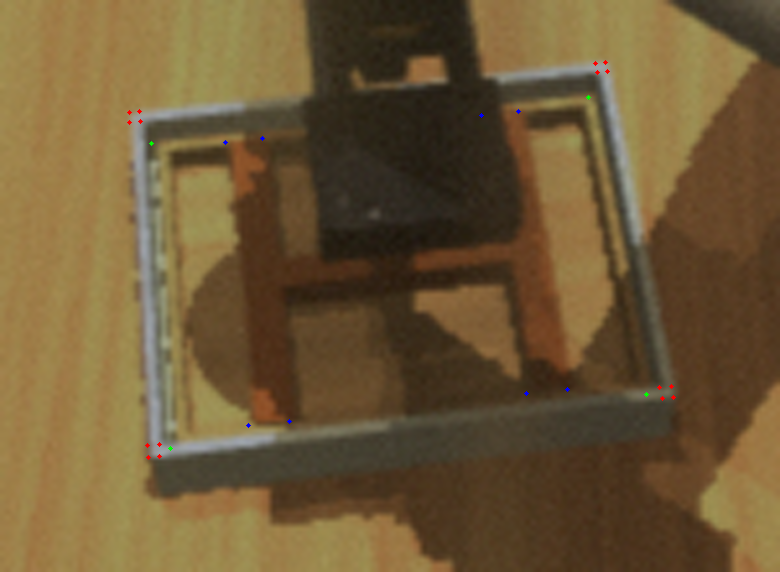

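Tray lies flat in the box with even gaps all round. Now to the case, looking straight down first.

```bash
python3 -c "
from ov import *
delta([.4517,-.361,.19],down(90+9.5))"
```

```text
delta [3.125, -27.752, -1.58] [-0.002, -0.009, -0.236] mm 699 deg 1.2
```

Call:
play_rows(
  deltas=[
    [0.1, -0.9, -0.8, 0, 0, 0, 64],
    [0.3, -2.8, -1.5, 0, 0, 0, 64],
    [0.5, -4.7, -1.6, 0, 0, 0, 64],
    [0.7, -6.7, -1.6, 0, 0, 0, 64],
    [1.0, -8.6, -1.6, 0, 0, 0, 64],
    [1.2, -10.6, -1.6, 0, 0, 0, 64],
    [1.4, -12.5, -1.6, 0, 0, -0.1, 64],
    [1.6, -14.5, -1.6, 0, 0, -0.1, 64],
    [1.8, -16.4, -1.6, 0, 0, -0.1, 64],
    [2.1, -18.4, -1.6, 0, 0, -0.2, 64],
    [2.3, -20.3, -1.6, 0, 0, -0.2, 64],
    [2.5, -22.3, -1.6, 0, 0, -0.2, 64],
  ],
)

```text
time_s: 11.75
tcp_pos: [0.4469, -0.225, 0.1893]
ee_rot: [[-0.987, -0.162, -0.003], [-0.162, 0.987, 0.001], [0.003, 0.001, -1.0]]
wrist_force: [0.9, 0.4, 0.1]
gripper_width: 0.734
```

```bash
python3 -c "
from ov import *
delta([.4517,-.361,.19],down(90+9.5))"
```

```text
delta [0.694, -5.398, -0.034] [0.013, -0.03, -0.032] mm 136 deg 0.2
```

Call:
play_rows(
  deltas=[
    [0.3, -1.6, -0.03, 0, 0, 0, 64],
    [0.5, -3.4, -0.03, 0, 0, 0, 64],
    [0.7, -4.8, -0.03, 0, 0, 0, 64],
    [0.7, -5.4, -0.03, 0, 0, 0, 64],
    [0.7, -5.4, -0.03, 0, 0, 0, 64],
    [0.7, -5.4, -0.03, 0, 0, 0, 64],
    [0.7, -5.4, -0.03, 0, 0, 0, 64],
  ],
)

```text
time_s: 12.45
tcp_pos: [0.4526, -0.3579, 0.1911]
ee_rot: [[-0.987, -0.164, -0.001], [-0.164, 0.987, 0.001], [0.001, 0.001, -1.0]]
wrist_force: [-0.7, -0.2, -0.4]
gripper_width: 0.736
```

```bash
python3 -c "
from ov import *
a=np.deg2rad(np.arange(6)*60); R=.0647/2
def H(z0=0): return [[x,R*np.cos(t),z0+.028+R*np.sin(t)] for x in(-.085,.085) for t in a]
overlay('c1',[(at(.4517,-.361,9.5,H()),(0,255,0))],cams=('wrist',))"
```

```text
12.45 [ 0.4526 -0.3579  0.1911] 64.0 [-0.7 -0.2 -0.4]
```

View pics/c1_wrist.png

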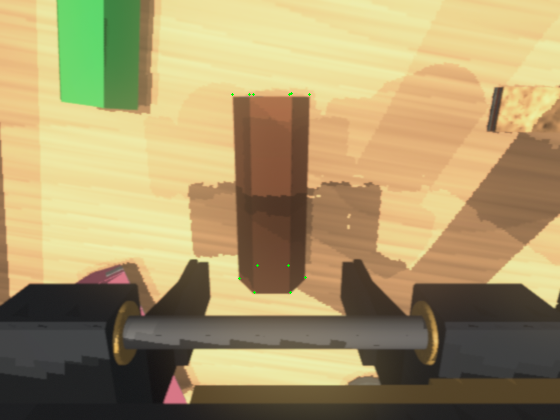

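```bash
python3 -c "
from ov import *
s=r.sense();d=wristcam(s,r.capture('wrist'))
C=np.array([.4527,-.3608]);Rc=Rz(np.deg2rad(9.5))[:2,:2]
for uv in [(80,275),(125,266),(145,300),(175,375),(185,403),(105,105),(150,100)]:
  ray=d['R'].T@np.linalg.inv(d['camera_matrix'])@np.array([*uv,1.]);o=-d['R'].T@d['t']
  for z in (.056,.028,0):
    X=o+ray*(z-o[2])/ray[2]; print(uv,z,np.round(X[:2],3),'case frame mm',np.round(1000*Rc.T@(X[:2]-C)))
"
python3 - <<'E'
import cv2
a=cv2.imread('pics/c1_wrist_raw.png')[240:420,40:320]
cv2.imwrite('pics/c1z.png',cv2.resize(a,None,fx=2.8,fy=2.8))
E
```

```text
(80, 275) 0.056 [ 0.547 -0.518] case frame mm [  67. -171.]
(80, 275) 0.028 [ 0.564 -0.532] case frame mm [  81. -187.]
(80, 275) 0 [ 0.58  -0.546] case frame mm [  95. -204.]
(125, 266) 0.056 [ 0.532 -0.479] case frame mm [  59. -130.]
(125, 266) 0.028 [ 0.547 -0.489] case frame mm [  72. -142.]
(125, 266) 0 [ 0.562 -0.499] case frame mm [  85. -155.]
(145, 300) 0.056 [ 0.563 -0.46 ] case frame mm [  93. -116.]
(145, 300) 0.028 [ 0.581 -0.468] case frame mm [ 109. -127.]
(145, 300) 0 [ 0.599 -0.476] case frame mm [ 125. -138.]
(175, 375) 0.056 [ 0.642 -0.426] case frame mm [176. -95.]
(175, 375) 0.028 [ 0.667 -0.431] case frame mm [ 200. -105.]
(175, 375) 0 [ 0.692 -0.436] case frame mm [ 224. -114.]
(185, 403) 0.056 [ 0.674 -0.413] case frame mm [210. -88.]
(185, 403) 0.028 [ 0.703 -0.417] case frame mm [237. -97.]
(185, 403) 0 [ 0.731 -0.421] case frame mm [ 265. -105.]
(105, 105) 0.056 [ 0.397 -0.5  ] case frame mm [ -78. -128.]
(105, 105) 0.028 [ 0.4   -0.512] case frame mm [ -77. -140.]
(105, 105) 0 [ 0.402 -0.524] case frame mm [ -77. -153.]
(150, 100) 0.056 [ 0.388 -0.466] case frame mm [-81. -93.]
(150, 100) 0.028 [ 0.389 -0.475] case frame mm [ -81. -102.]
(150, 100) 0 [ 0.391 -0.484] case frame mm [ -81. -111.]
```

View pics/c1z.png

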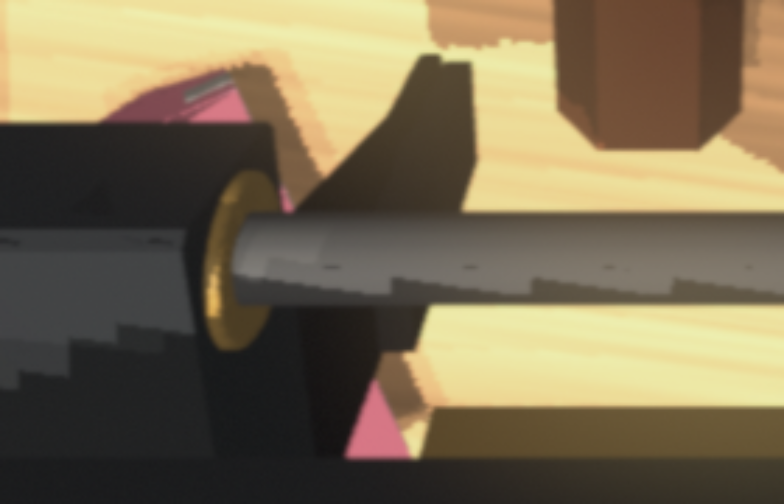

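```bash
cat > grip.py <<'E'
from ov import *
def gp(C,yaw,lean,t,flip=False):
    R=leaned(90+yaw,yaw,lean); return np.array(C)+R[:,2]*t, R
E
python3 -c "
from grip import *
delta(*gp([.4527,-.3608,.028],9.5,30,-.1))"
```

```text
delta [0.021, -2.109, 3.078] [-5.998, 0.004, -0.012] mm 93 deg 30.0
```

Call:
play_rows(
  deltas=[
    [0, -0.5, 0.5, -1.5, 0, 0, 64],
    [0, -1.0, 1.2, -3, 0, 0, 64],
    [0.02, -1.6, 2.1, -4.5, 0, 0, 64],
    [0.02, -2.1, 3.08, -6, 0, 0, 64],
    [0.02, -2.1, 3.08, -6, 0, 0, 64],
    [0.02, -2.1, 3.08, -6, 0, 0, 64],
    [0.02, -2.1, 3.08, -6, 0, 0, 64],
  ],
)

```text
time_s: 13.25
tcp_pos: [0.4614, -0.4108, 0.1167]
ee_rot: [[-0.986, -0.143, -0.08], [-0.164, 0.856, 0.49], [-0.002, 0.497, -0.868]]
wrist_force: [0.4, -0.1, 1.1]
gripper_width: 0.737
```

```bash
python3 -c "
from grip import *
delta(*gp([.4527,-.3608,.028],9.5,30,.004));print(r.sense()['joints'])"
```

```text
delta [0.024, 0.0, 4.248] [-0.044, 0.024, 0.002] mm 106 deg 0.2
[-37.42350979  39.48988576  16.65679637 -19.92105631 -89.78626408
 -39.00080041]
```

Call:
play_rows(
  deltas=[
    [0.02, 0, 1.0, -0.04, 0, 0, 64],
    [0.02, 0, 2.2, -0.04, 0, 0, 64],
    [0.02, 0, 3.2, -0.04, 0, 0, 64],
    [0.02, 0, 3.8, -0.04, 0, 0, 64],
    [0.02, 0, 4.0, -0.04, 0, 0, 64],
    [0.02, 0, 4.0, -0.04, 0, 0, 64],
    [0.02, 0, 4.0, -0.04, 0, 0, 64],
  ],
)

```text
time_s: 13.95
tcp_pos: [0.4533, -0.3625, 0.0305]
ee_rot: [[-0.987, -0.143, -0.079], [-0.163, 0.854, 0.493], [-0.003, 0.499, -0.866]]
wrist_force: [0.4, 0.3, 0.6]
gripper_width: 0.734
```

```bash
python3 -c "
from grip import *
delta(*gp([.4527,-.3608,.028],9.5,30,.004))
overlay('c2',[(at(.4527,-.3608,9.5,hexp()),(0,255,0))],cams=('wrist','scene'),crop=dict(scene=(150,80,120,110,5)))"
```

```text
delta [0.014, 0.012, 0.283] [-0.008, 0.042, 0.003] mm 7 deg 0.2
13.95 [ 0.4533 -0.3625  0.0305] 63.8 [0.4 0.3 0.6]
```

View pics/c2_wrist.png

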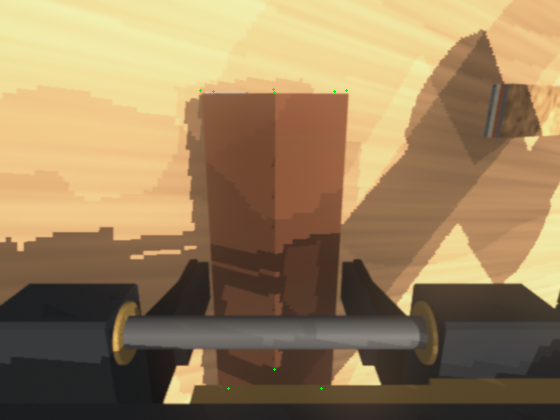

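View pics/c2_scene.png

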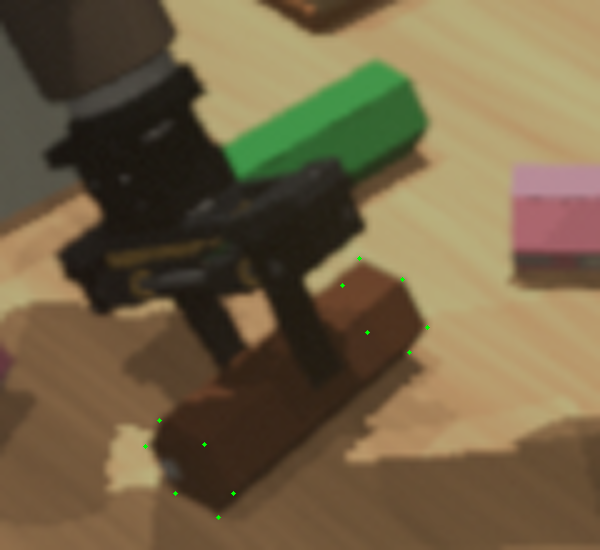

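Fingers straddle the case squarely, with its ridge at u=275. Advancing and closing.

Call:
play_rows(
  deltas=[
    [0.01, 0, 0.15, 0, 0, 0, 64],
    [0.01, 0, 0.27, 0, 0, 0, 64],
    [0.01, 0, 0.27, 0, 0, 0, 64],
    [0.01, 0, 0.27, 0, 0, 0, 58],
    [0.01, 0, 0.27, 0, 0, 0, 50],
    [0.01, 0, 0.27, 0, 0, 0, 45],
    [0.01, 0, 0.27, 0, 0, 0, 45],
    [0.01, 0, 0.27, 0, 0, 0, 45],
    [0.01, 0, 0.27, 0, 0, 0, 45],
  ],
)

```text
time_s: 14.95
tcp_pos: [0.4512, -0.3581, 0.0221]
ee_rot: [[-0.987, -0.14, -0.082], [-0.162, 0.852, 0.497], [0.0, 0.504, -0.864]]
wrist_force: [0.6, 2.5, 2.3]
gripper_width: 0.64
```

```bash
python3 -c "
from grip import *
s=r.sense();print(s['gripper_width']*87,s['wrist_force'])
delta(*gp([.4527,-.3608,.028],9.5,30,.004))
print('lift60');delta(*gp([.4527,-.3608,.11],9.5,30,.004))"
```

```text
55.68989811792558 [0.6213306  2.46221944 2.34818966]
delta [-0.042, 0.019, -0.103] [0.052, 0.014, -0.028] mm 3 deg 0.3
lift60
delta [-0.042, 1.672, -2.937] [0.052, 0.014, -0.028] mm 84 deg 0.3
```

Call:
play_rows(
  deltas=[
    [0, 0.1, -0.17, 0, 0, 0, 45],
    [0, 0.4, -0.7, 0, 0, 0, 45],
    [0, 0.9, -1.55, 0, 0, 0, 45],
    [0, 1.3, -2.25, 0, 0, 0, 45],
    [0, 1.5, -2.6, 0, 0, 0, 45],
    [0, 1.5, -2.6, 0, 0, 0, 45],
    [0, 1.5, -2.6, 0, 0, 0, 45],
  ],
)

```text
time_s: 15.65
tcp_pos: [0.4511, -0.3587, 0.0965]
ee_rot: [[-0.987, -0.14, -0.082], [-0.162, 0.853, 0.497], [0.0, 0.503, -0.864]]
wrist_force: [-0.3, 0.9, -4.9]
gripper_width: 0.64
```

```bash
python3 -c "
from grip import *
s=r.sense();print(s['gripper_width']*87,s['wrist_force'],s['moment'])
print('roll0');delta(*gp([.4527,-.3608,.105],9.5,0,.0066))
print('roll-30');delta(*gp([.4527,-.3608,.105],9.5,-30,.0066))"
```

```text
55.6959706296965 [-0.30932659  0.85713074 -4.88805103] [-1.75000913 -0.2559141   0.004817  ]
roll0
delta [-0.05, -0.044, -0.114] [6.046, 0.008, -0.038] mm 3 deg 30.2
roll-30
delta [-0.05, -0.14, -0.211] [12.046, -0.002, -0.04] mm 6 deg 60.2
```

Call:
play_rows(
  deltas=[
    [-0.02, 0, -0.03, 0.8, 0, 0, 45],
    [-0.05, 0, -0.06, 2.2, 0, 0, 45],
    [-0.05, 0, -0.1, 3.7, 0, 0, 45],
    [-0.05, 0, -0.1, 5.2, 0, 0, 45],
    [-0.05, -0.05, -0.1, 6.7, 0, 0, 45],
    [-0.05, -0.1, -0.15, 8.2, 0, 0, 45],
    [-0.05, -0.12, -0.2, 9.7, 0, 0, 45],
    [-0.05, -0.14, -0.2, 11.2, 0, 0, 45],
    [-0.05, -0.14, -0.2, 12.05, 0, -0.04, 45],
    [-0.05, -0.14, -0.2, 12.05, 0, -0.04, 45],
    [-0.05, -0.14, -0.2, 12.05, 0, -0.04, 45],
    [-0.05, -0.14, -0.2, 12.05, 0, -0.04, 45],
  ],
)

```text
time_s: 16.85
tcp_pos: [0.4502, -0.3618, 0.096]
ee_rot: [[-0.986, -0.149, 0.079], [-0.169, 0.855, -0.491], [0.006, -0.497, -0.868]]
wrist_force: [-2.6, -1.2, -4.6]
gripper_width: 0.638
```

```bash
python3 -c "
from grip import *
s=r.sense();print(s['gripper_width']*87,s['wrist_force'],s['joints'])
C=s['tcp_pos']-.0066*s['ee_rot'][:,2];print(C)
delta(*gp([.4527,-.3608,.029],9.5,-30,.0066))
overlay('d1',[(at(C[0],C[1],9.5,hexp(),C[2]-.028),(0,255,0))],crop=dict(scene=(130,60,140,120,5),side=(220,80,140,120,5)))"
```

```text
55.48876559577819 [-2.56591989 -1.15759519 -4.60621382] [ -23.39597684   18.04141096  -50.70016156   81.1082096   -25.12614209
 -133.20818415]
[ 0.44971666 -0.35854913  0.10172051]
delta [-0.121, 1.351, 2.577] [0.036, -0.041, 0.071] mm 73 deg 0.4
16.85 [ 0.4502 -0.3618  0.096 ] 55.5 [-2.6 -1.2 -4.6]
```

View pics/d1_scene.png

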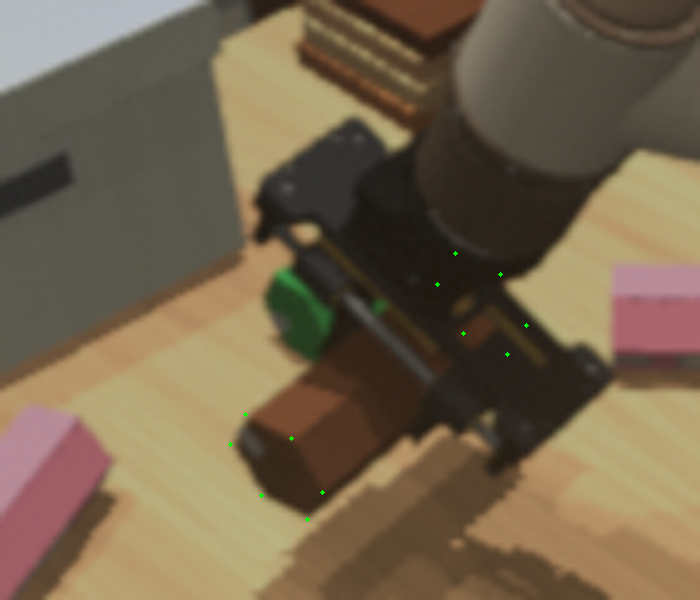

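View pics/d1_side.png

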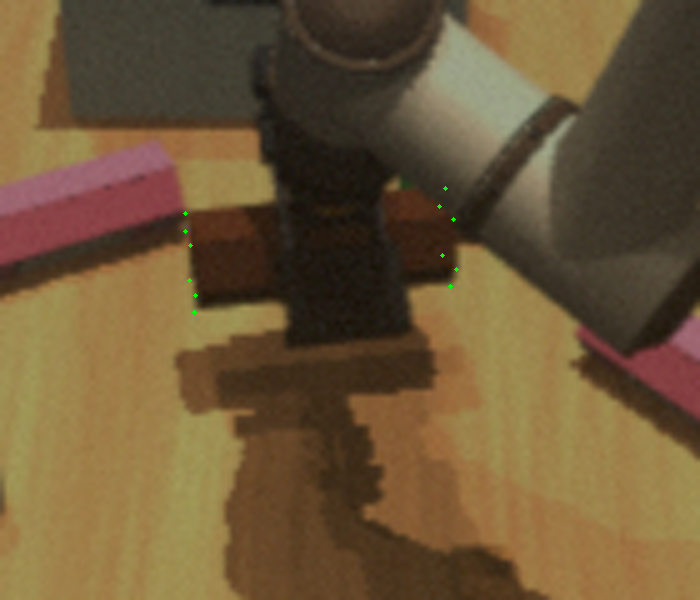

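View pics/d1_wrist.png

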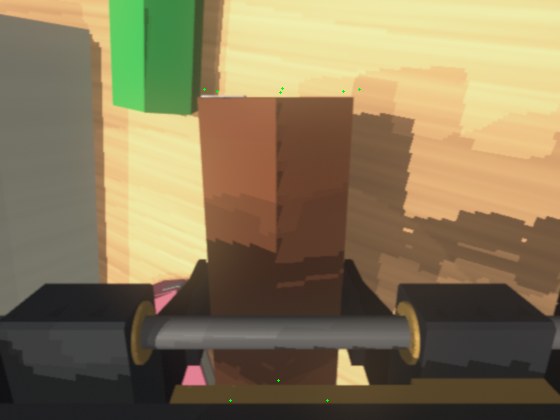

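Call:
play_rows(
  deltas=[
    [-0.05, 0.1, 0.2, 0.04, 0, 0.07, 45],
    [-0.1, 0.4, 0.8, 0.04, -0.04, 0.07, 45],
    [-0.1, 0.8, 1.5, 0.04, -0.04, 0.07, 45],
    [-0.1, 1.1, 2.1, 0.04, -0.04, 0.07, 45],
    [-0.1, 1.2, 2.3, 0.04, -0.04, 0.07, 45],
    [-0.1, 1.2, 2.3, 0.04, -0.04, 0.07, 45],
    [-0.1, 1.2, 2.3, 0.04, -0.04, 0.07, 45],
  ],
)

```text
time_s: 17.7
tcp_pos: [0.4568, -0.3669, 0.0347]
ee_rot: [[-0.987, -0.137, 0.087], [-0.162, 0.853, -0.496], [-0.006, -0.504, -0.864]]
wrist_force: [0.4, 0.1, -4.2]
gripper_width: 0.639
```

```bash
python3 -c "
from grip import *
s=r.sense();print(s['gripper_width']*87,s['wrist_force'],s['joints'])
C=s['tcp_pos']-.0066*s['ee_rot'][:,2];print(C)
delta(*gp([.4527,-.3608,.028],9.5,-30,.0066))"
```

```text
55.6267797307625 [ 0.44018467  0.12306067 -4.22235956] [ -33.02285629   24.44066458  -52.14252823  109.87686613  -23.08774412
 -155.03825358]
[ 0.45621097 -0.36361441  0.04042161]
delta [0.124, 0.367, 0.361] [-0.049, 0.042, -0.07] mm 13 deg 0.5
```

Wrist joint 4 is nearing its limit here, so I'll set the case down nearer the middle, turned to lie radially.

```bash
python3 -c "
from grip import *
delta(*gp([.457,-.36,.09],9.5,-30,.0066))
delta(*gp([.46,-.27,.09],-20,-30,.0066))"
```

```text
delta [-0.066, -0.879, -1.782] [-0.049, 0.042, -0.07] mm 50 deg 0.5
delta [-0.701, 2.19, -3.567] [-0.03, 3.001, 5.034] mm 106 deg 29.3
```

Call:
play_rows(
  deltas=[
    [-0.05, -0.3, -0.7, 0, 0, 0, 45],
    [-0.07, -0.8, -1.7, 0, 0, 0, 45],
    [-0.2, -0.2, -2.1, 0, 0.6, 1, 45],
    [-0.35, 0.5, -2.5, 0, 1.2, 2, 45],
    [-0.45, 1.1, -2.9, 0, 1.8, 3, 45],
    [-0.6, 1.7, -3.3, 0, 2.4, 4, 45],
    [-0.7, 2.19, -3.57, -0.03, 3, 5.03, 45],
    [-0.7, 2.19, -3.57, -0.03, 3, 5.03, 45],
    [-0.7, 2.19, -3.57, -0.03, 3, 5.03, 45],
    [-0.7, 2.19, -3.57, -0.03, 3, 5.03, 45],
    [-0.7, 2.19, -3.57, -0.03, 3, 5.03, 45],
    [-0.7, 2.19, -3.57, -0.03, 3, 5.03, 45],
  ],
)

```text
time_s: 18.9
tcp_pos: [0.4576, -0.2733, 0.0844]
ee_rot: [[-0.94, 0.296, -0.171], [0.342, 0.814, -0.47], [0.0, -0.5, -0.866]]
wrist_force: [-0.1, -0.1, -3.9]
gripper_width: 0.639
```

```bash
python3 -c "
from grip import *
s=r.sense();print(s['gripper_width']*87,s['wrist_force'],s['joints'])
C=s['tcp_pos']-.0066*s['ee_rot'][:,2];print(C)
delta(*gp([.46,-.27,.09],-20,-30,.0066))
delta(*gp([.46,-.27,.030],-20,-30,.0066))"
```

```text
55.59379929076332 [-0.08344738 -0.14650528 -3.93477976] [  -1.04357177   23.69555899  -39.32654701   41.31247754  -45.74566219
 -143.16933566]
[ 0.45869887 -0.27021561  0.09016265]
delta [-0.046, 0.026, -0.007] [-0.001, -0.005, 0.0] mm 1 deg 0.0
delta [-0.047, 1.226, 2.071] [-0.001, -0.005, 0.0] mm 60 deg 0.0
```

Call:
play_rows(
  deltas=[
    [0, 0.15, 0.25, 0, 0, 0, 45],
    [0, 0.5, 0.85, 0, 0, 0, 45],
    [0, 0.9, 1.5, 0, 0, 0, 45],
    [0, 1.15, 1.95, 0, 0, 0, 45],
    [0, 1.2, 2.05, 0, 0, 0, 45],
    [0, 1.2, 2.05, 0, 0, 0, 45],
    [0, 1.2, 2.05, 0, 0, 0, 45],
  ],
)

```text
time_s: 19.6
tcp_pos: [0.459, -0.2725, 0.0254]
ee_rot: [[-0.94, 0.296, -0.17], [0.341, 0.814, -0.47], [-0.001, -0.5, -0.866]]
wrist_force: [0.2, -0.1, -4.3]
gripper_width: 0.642
```

```bash
python3 -c "
from grip import *
s=r.sense();print(s['gripper_width']*87,s['wrist_force'],s['moment'],s['joints'])
C=s['tcp_pos']-.0066*s['ee_rot'][:,2];print(C)
delta(*gp([.46,-.27,.028],-20,-30,.0066))
overlay('e1',[(at(C[0],C[1],-20,hexp(),C[2]-.028),(0,255,0))],cams=('side','scene'),crop=dict(scene=(150,80,140,120,5),side=(220,90,140,120,5)))"
```

```text
55.84321180157391 [ 0.21776103 -0.12109347 -4.27824103] [ 1.61450032 -0.58353075  0.03765428] [  -2.84113437   28.81465648  -43.5094656    49.89834352  -38.67541428
 -152.40835167]
[ 0.46008952 -0.26940295  0.03108349]
delta [-0.004, 0.041, 0.119] [0.001, 0.012, 0.003] mm 3 deg 0.1
19.6 [ 0.459  -0.2725  0.0254] 55.8 [ 0.2 -0.1 -4.3]
```

View pics/e1_scene.png

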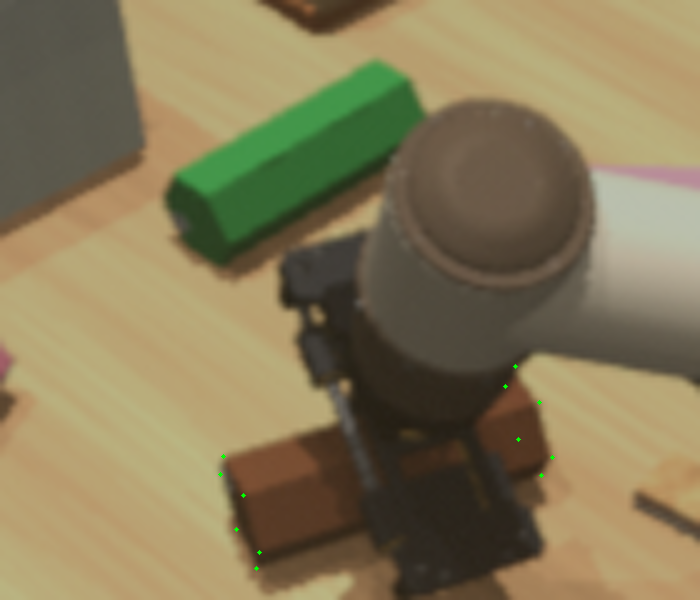

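View pics/e1_side.png

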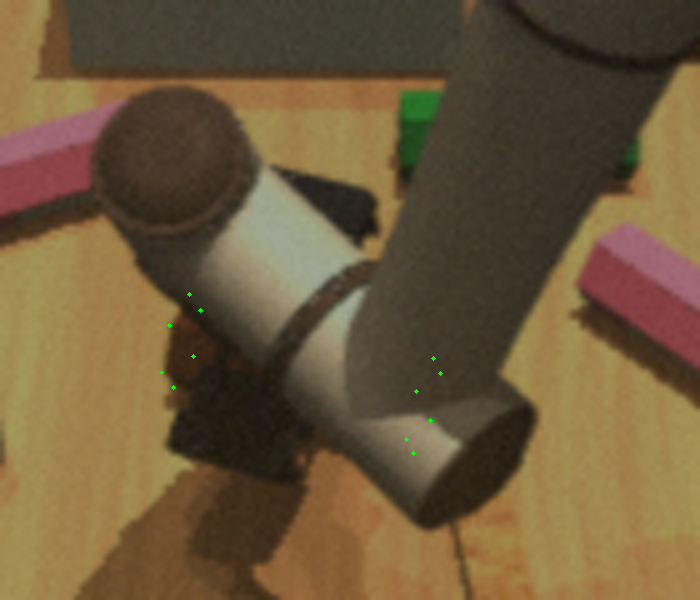

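Call:
play_rows(
  deltas=[
    [0, 0.02, 0.04, 0, 0, 0, 45],
    [0, 0.04, 0.08, 0, 0, 0, 45],
    [0, 0.05, 0.12, 0, 0, 0, 45],
    [0, 0.05, 0.12, 0, 0, 0, 45],
  ],
)

```text
time_s: 20.1
tcp_pos: [0.4586, -0.2728, 0.0221]
ee_rot: [[-0.94, 0.295, -0.17], [0.341, 0.814, -0.47], [-0.0, -0.5, -0.866]]
wrist_force: [1.2, 1.3, -1.4]
gripper_width: 0.635
```

Call:
play_rows(
  deltas=[
    [0, 0, 0.02, 0, 0, 0, 45],
    [0, 0, 0.02, 0, 0, 0, 58],
    [0, 0, 0.0, 0, 0, 0, 58],
    [0, 0, -0.05, 0, 0, 0, 59],
    [0, 0, -0.2, 0, 0, 0, 60],
    [0, 0, -0.5, 0, 0, 0, 66],
    [0, 0, -1.2, 0, 0, 0, 70],
    [0, 0, -2.2, 0, 0, 0, 70],
    [0, 0, -3.5, 0, 0, 0, 70],
    [0, 0, -4.4, 0, 0, 0, 70],
    [0, 0, -4.5, 0, 0, 0, 70],
  ],
)

```text
time_s: 21.2
tcp_pos: [0.4804, -0.2182, 0.1219]
ee_rot: [[-0.941, 0.297, -0.164], [0.339, 0.815, -0.47], [-0.006, -0.497, -0.867]]
wrist_force: [-0.0, -0.3, -0.5]
gripper_width: 0.805
```

```bash
python3 -c "
from grip import *
C=np.array([.4597,-.2697,.028])
delta([*C[:2],.19],down(70))
overlay('f1',[(at(C[0],C[1],-20,hexp()),(0,255,0))],cams=('wrist',))
print(r.sense()['wrist_force'])"
```

```text
delta [0.067, -3.279, -1.26] [-5.966, 0.076, 0.021] mm 88 deg 29.8
21.2 [ 0.4804 -0.2182  0.1219] 70.0 [-0.  -0.3 -0.5]
[ 0.1706726  -1.08514304  0.09462857]
```

View pics/f1_wrist.png

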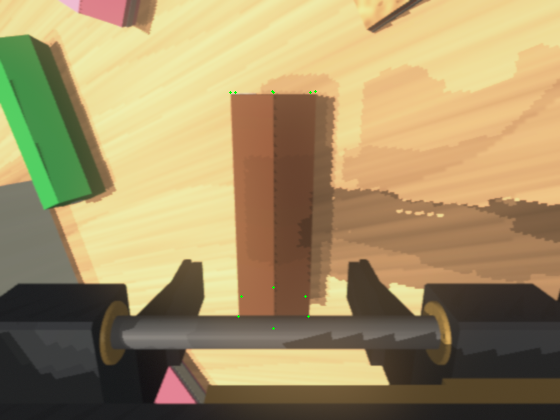

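```bash
python3 -c "
from grip import *
for th in (-15,0,15,30): delta(*gp([.4597,-.2697,.028],-20,th,-.11))"
```

```text
delta [0.036, -1.174, 0.053] [-2.977, 0.049, 0.011] mm 29 deg 14.9
delta [0.038, -2.236, 0.49] [-5.977, 0.047, 0.017] mm 57 deg 29.9
delta [0.041, -3.148, 1.188] [-8.977, 0.045, 0.024] mm 84 deg 44.9
delta [0.046, -3.849, 2.097] [-11.977, 0.043, 0.03] mm 110 deg 59.9
```

Call:
play_rows(
  deltas=[
    [0.04, -0.6, 0, -1.5, 0, 0, 70],
    [0.04, -1.2, 0, -3, 0.04, 0, 70],
    [0.04, -1.7, 0.2, -4.5, 0.04, 0, 70],
    [0.04, -2.24, 0.45, -6, 0.04, 0, 70],
    [0.04, -2.7, 0.75, -7.5, 0.04, 0, 68],
    [0.04, -3.15, 1.1, -9, 0.04, 0.02, 66],
    [0.04, -3.5, 1.6, -10.5, 0.04, 0.03, 64],
    [0.05, -3.85, 2.1, -11.98, 0.04, 0.03, 64],
    [0.05, -3.85, 2.1, -11.98, 0.04, 0.03, 64],
    [0.05, -3.85, 2.1, -11.98, 0.04, 0.03, 64],
    [0.05, -3.85, 2.1, -11.98, 0.04, 0.03, 64],
  ],
)

```text
time_s: 22.35
tcp_pos: [0.4386, -0.3217, 0.1214]
ee_rot: [[-0.939, 0.3, 0.167], [0.343, 0.814, 0.469], [0.005, 0.498, -0.867]]
wrist_force: [-0.0, 0.1, -1.0]
gripper_width: 0.737
```

```bash
python3 -c "
from grip import *
C=np.array([.4597,-.2697,.028])
delta(*gp(C,-20,30,.004))
print(r.sense()['joints'])
overlay('f2',[(at(C[0],C[1],-20,hexp()),(0,255,0))],cams=('wrist','scene'),crop=dict(scene=(150,80,140,120,5)))"
```

```text
delta [-0.097, 0.085, 4.516] [-0.024, -0.041, -0.042] mm 113 deg 0.3
[-37.00000619  27.4086683   -1.76852455 -29.80965772 -72.99015149
 -61.16778933]
22.35 [ 0.4386 -0.3217  0.1214] 64.1 [-0.   0.1 -1. ]
```

View pics/f2_wrist.png

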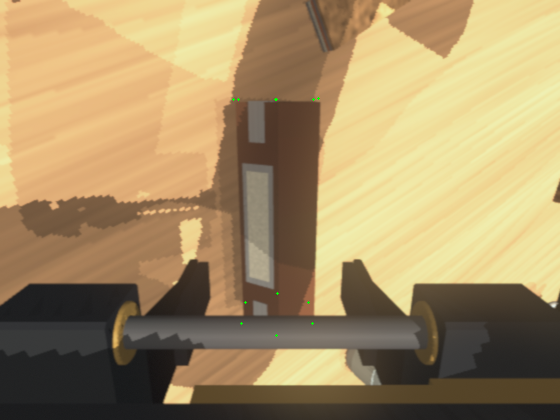

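View pics/f2_scene.png

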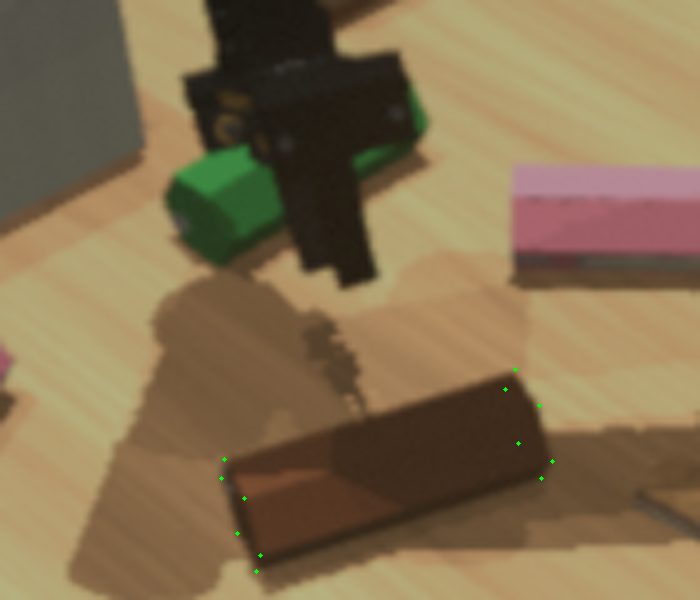

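```bash
python3 -c "
from grip import *
C=np.array([.4601,-.2686,.028])
delta(*gp(C,-20,30,.004))"
```

```text
delta [-0.075, 0.083, 4.554] [-0.028, -0.034, -0.015] mm 114 deg 0.2
```

Call:
play_rows(
  deltas=[
    [-0.07, 0.08, 1.0, -0.03, -0.03, 0, 64],
    [-0.07, 0.08, 2.4, -0.03, -0.03, 0, 64],
    [-0.07, 0.08, 3.5, -0.03, -0.03, 0, 64],
    [-0.07, 0.08, 4.1, -0.03, -0.03, 0, 64],
    [-0.07, 0.08, 4.35, -0.03, -0.03, 0, 64],
    [-0.07, 0.08, 4.35, -0.03, -0.03, 0, 64],
    [-0.07, 0.08, 4.35, -0.03, -0.03, 0, 64],
  ],
)

```text
time_s: 23.15
tcp_pos: [0.4603, -0.2711, 0.0296]
ee_rot: [[-0.939, 0.298, 0.173], [0.344, 0.813, 0.469], [-0.001, 0.5, -0.866]]
wrist_force: [-0.0, 0.1, -0.0]
gripper_width: 0.734
```

```bash
python3 -c "
from grip import *
C=np.array([.4601,-.2686,.028])
delta(*gp(C,-20,30,.005))
overlay('f3',[(at(C[0],C[1],-20,hexp()),(0,255,0))],cams=('wrist',))"
```

```text
delta [0.042, 0.047, 0.302] [-0.004, 0.024, -0.017] mm 8 deg 0.1
23.15 [ 0.4603 -0.2711  0.0296] 63.8 [-0.   0.1 -0. ]
```

View pics/f3_wrist.png

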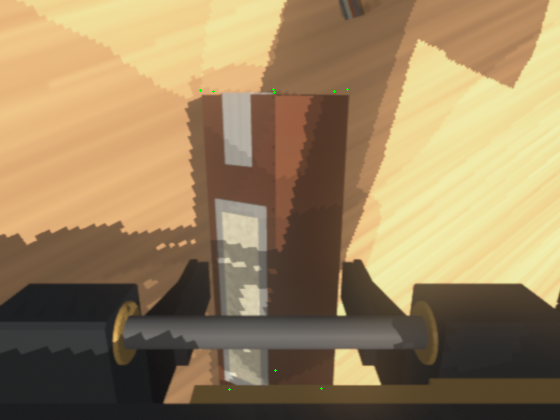

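Call:
play_rows(
  deltas=[
    [0.04, 0.04, 0.15, 0, 0, 0, 64],
    [0.04, 0.04, 0.28, 0, 0, 0, 64],
    [0.04, 0.04, 0.28, 0, 0, 0, 64],
    [0.04, 0.04, 0.28, 0, 0, 0, 58],
    [0.04, 0.04, 0.28, 0, 0, 0, 50],
    [0.04, 0.04, 0.28, 0, 0, 0, 45],
    [0.04, 0.04, 0.28, 0, 0, 0, 45],
    [0.04, 0.04, 0.28, 0, 0, 0, 45],
    [0.04, 0.04, 0.28, 0, 0, 0, 45],
  ],
)

```text
time_s: 24.1
tcp_pos: [0.4601, -0.2662, 0.023]
ee_rot: [[-0.939, 0.299, 0.172], [0.345, 0.813, 0.47], [0.001, 0.5, -0.866]]
wrist_force: [-0.5, -1.0, -0.5]
gripper_width: 0.643
```

Call:
play_rows(
  deltas=[
    [0, 0.1, -0.17, 0, 0, 0, 45],
    [0, 0.4, -0.7, 0, 0, 0, 45],
    [0, 0.9, -1.55, 0, 0, 0, 45],
    [0, 1.4, -2.4, 0, 0, 0, 45],
    [0, 2.0, -3.46, 0, 0, 0, 45],
    [0, 2.4, -4.15, 0, 0, 0, 45],
    [0, 2.4, -4.15, 0, 0, 0, 45],
    [0, 2.4, -4.15, 0, 0, 0, 45],
  ],
)

```text
time_s: 24.9
tcp_pos: [0.4599, -0.2655, 0.143]
ee_rot: [[-0.939, 0.299, 0.172], [0.345, 0.812, 0.471], [0.001, 0.501, -0.865]]
wrist_force: [0.3, 0.1, -4.5]
gripper_width: 0.639
```

```bash
python3 -c "
from grip import *
s=r.sense();print(s['gripper_width']*87,s['wrist_force'],s['joints'])
C=s['tcp_pos']-.0066*s['ee_rot'][:,2];print(C)
for th in (0,-30): delta(*gp([.46,-.24,.15],-20,th,.0066))"
```

```text
55.61378002542885 [ 0.31630483  0.1355747  -4.49465702] [-31.48422381  23.6599272   -4.13227923 -31.17059701 -71.59098976
 -66.18267589]
[ 0.45878982 -0.26862184  0.14866347]
delta [0.349, 0.839, 0.465] [6.013, -0.003, -0.039] mm 26 deg 30.1
delta [0.349, 0.742, 0.369] [12.013, -0.014, -0.038] mm 22 deg 60.1
```

```bash
python3 -c "
from grip import *
delta(*gp([.47,.03,.16],-6,0,.0058))"
```

```text
delta [3.7, 9.946, 5.243] [5.984, 0.731, -2.774] mm 296 deg 33.2
```

Call:
play_rows(
  deltas=[
    [0.2, 0.6, 0.3, 0.4, 0.05, -0.15, 45],
    [0.7, 1.9, 1.0, 1.1, 0.13, -0.5, 45],
    [1.4, 3.7, 1.95, 2.2, 0.27, -1.0, 45],
    [2.1, 5.6, 2.95, 3.4, 0.4, -1.6, 45],
    [2.75, 7.4, 3.9, 4.4, 0.54, -2.05, 45],
    [3.3, 8.9, 4.7, 5.3, 0.65, -2.5, 45],
    [3.7, 9.95, 5.24, 5.98, 0.73, -2.77, 45],
    [3.7, 9.95, 5.24, 5.98, 0.73, -2.77, 45],
    [3.7, 9.95, 5.24, 5.98, 0.73, -2.77, 45],
  ],
)

```text
time_s: 25.8
tcp_pos: [0.4686, 0.031, 0.1523]
ee_rot: [[-0.995, 0.101, -0.005], [0.101, 0.995, -0.001], [0.005, -0.001, -1.0]]
wrist_force: [-0.5, -0.7, -4.1]
gripper_width: 0.643
```

```bash
python3 -c "
from grip import *
s=r.sense();print(s['gripper_width']*87,s['wrist_force'],s['joints'])
delta(*gp([.4294,.3374,.15],8.3,-30,.0058))"
```

```text
55.958166066201606 [-0.53735746 -0.68204287 -4.10678675] [ 2.36195661e+01  1.10439826e+01 -2.63323802e+01 -1.03629791e-01
 -5.29043520e+01 -1.19381215e+02]
delta [2.773, 11.923, 0.293] [5.963, -0.797, -2.745] mm 306 deg 33.1
```

Call:
play_rows(
  deltas=[
    [0.15, 0.7, 0.0, 0.3, 0, -0.15, 45],
    [0.5, 2.2, 0.05, 0.6, -0.1, -0.5, 45],
    [0.9, 4.0, 0.1, 1.2, -0.2, -0.9, 45],
    [1.4, 5.9, 0.1, 1.8, -0.3, -1.4, 45],
    [1.8, 7.8, 0.15, 2.4, -0.4, -1.8, 45],
    [2.2, 9.6, 0.2, 3.0, -0.5, -2.2, 45],
    [2.6, 11.2, 0.25, 3.5, -0.6, -2.5, 45],
    [2.77, 11.9, 0.29, 4.0, -0.6, -2.7, 45],
    [2.77, 11.9, 0.29, 4.0, -0.6, -2.7, 45],
    [2.77, 11.9, 0.29, 4.0, -0.6, -2.7, 45],
  ],
)

```text
time_s: 26.8
tcp_pos: [0.4327, 0.331, 0.1451]
ee_rot: [[-0.991, -0.121, 0.052], [-0.132, 0.93, -0.342], [-0.007, -0.346, -0.938]]
wrist_force: [0.2, -0.3, -4.0]
gripper_width: 0.642
```

```bash
python3 -c "
from grip import *
s=r.sense();print(s['gripper_width']*87,s['wrist_force'],s['joints'])
delta(*gp([.4294,.3374,.15],8.3,-30,.0058))"
```

```text
55.85873046684299 [ 0.21506339 -0.34950209 -4.01152634] [  61.23782248   24.58813223  -15.1620347    13.20411718  -67.1487897
 -150.70862541]
delta [0.097, 0.148, -0.049] [1.947, 0.011, -0.169] mm 5 deg 9.8
```

Call:
play_rows(
  deltas=[
    [0.05, 0.08, -0.02, 0.9, 0, -0.08, 45],
    [0.1, 0.15, -0.05, 1.95, 0, -0.17, 45],
    [0.1, 0.15, -0.05, 1.95, 0, -0.17, 45],
    [0.1, 0.15, -0.05, 1.95, 0, -0.17, 45],
    [0.1, 0.15, -0.05, 1.95, 0, -0.17, 45],
  ],
)

```text
time_s: 27.3
tcp_pos: [0.4301, 0.3349, 0.147]
ee_rot: [[-0.989, -0.124, 0.076], [-0.145, 0.859, -0.492], [-0.004, -0.497, -0.867]]
wrist_force: [-0.1, -0.0, -4.7]
gripper_width: 0.642
```

```bash
python3 -c "
from grip import *
s=r.sense();print(s['gripper_width']*87,s['wrist_force'],s['joints'])
C=s['tcp_pos']-.0058*s['ee_rot'][:,2];print(C)
delta(*gp([.4294,.3374,.15],8.3,-30,.0058))
T=at(.4294,.3375,8.3,[[x,y,.032] for x in(-.071,-.053,.053,.071) for y in (-.069,.069)])
overlay('g1',[(at(C[0],C[1],8.3,hexp(),C[2]-.028),(0,255,0)),(T,(255,0,0))],crop=dict(scene=(350,190,150,150,4),side=(210,240,150,150,4)))"
```

```text
55.87471064602599 [-1.24166847e-01 -2.00037151e-04 -4.71286929e+00] [  63.98226108   28.34728398  -13.26574107   17.13223747  -74.30509051
 -154.16235636]
[0.42965485 0.33771255 0.1520204 ]
delta [0.013, 0.03, 0.075] [0.034, 0.044, -0.012] mm 2 deg 0.3
27.3 [0.4301 0.3349 0.147 ] 55.9 [-0.1 -0.  -4.7]
```

View pics/g1_scene.png

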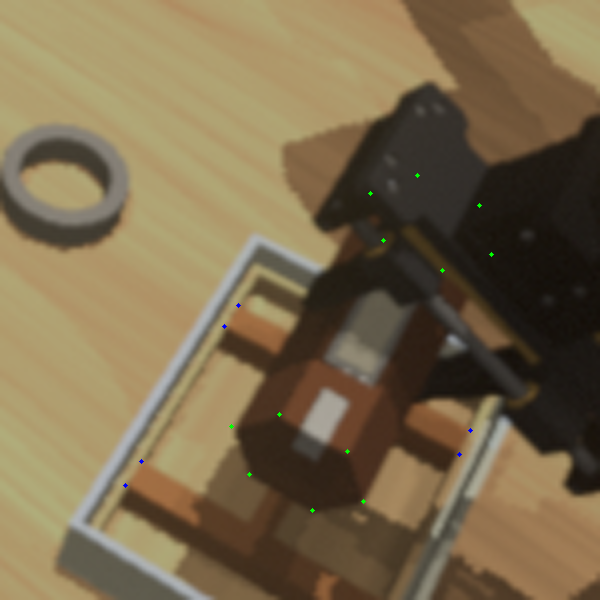

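View pics/g1_side.png

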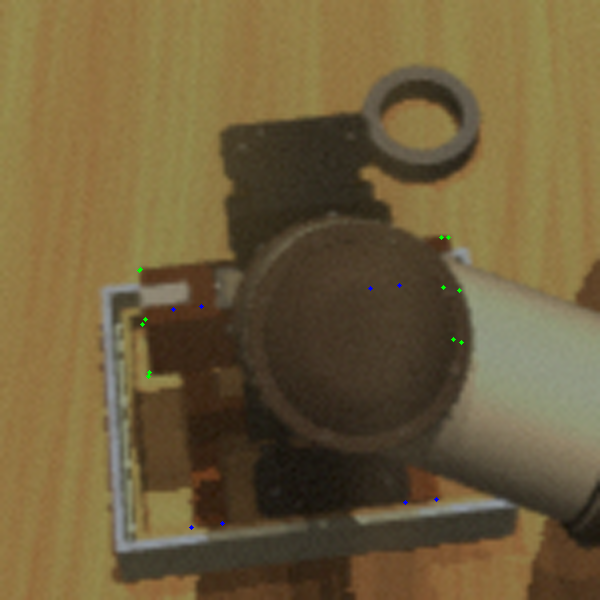

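View pics/g1_wrist.png

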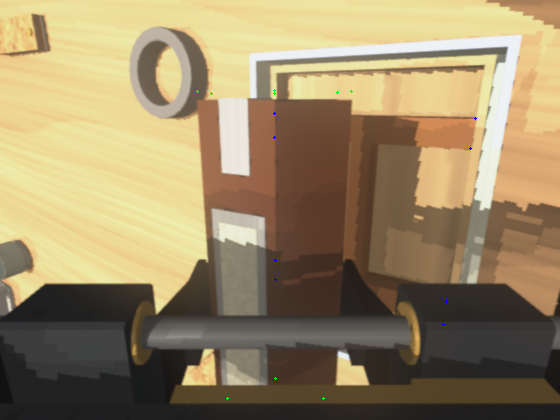

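```bash
python3 -c "
from grip import *
delta(*gp([.4266,.3370,.085],8.3,-30,.0058))
delta(*gp([.4266,.3370,.063],8.3,-30,.0058))"
```

```text
delta [0.135, 1.306, 2.352] [0.032, 0.055, -0.005] mm 67 deg 0.3
delta [0.139, 1.744, 3.115] [0.032, 0.055, -0.005] mm 89 deg 0.3
```

Call:
play_rows(
  deltas=[
    [0.1, 0.15, 0.25, 0.03, 0.05, 0, 45],
    [0.13, 0.5, 0.9, 0.03, 0.05, 0, 45],
    [0.14, 0.9, 1.6, 0.03, 0.05, 0, 45],
    [0.14, 1.2, 2.15, 0.03, 0.05, 0, 45],
    [0.14, 1.5, 2.7, 0.03, 0.05, 0, 45],
    [0.14, 1.7, 3.0, 0.03, 0.05, 0, 45],
    [0.14, 1.74, 3.11, 0.03, 0.05, 0, 45],
    [0.14, 1.74, 3.11, 0.03, 0.05, 0, 45],
    [0.14, 1.74, 3.11, 0.03, 0.05, 0, 45],
  ],
)

```text
time_s: 28.35
tcp_pos: [0.427, 0.3352, 0.0582]
ee_rot: [[-0.989, -0.126, 0.074], [-0.146, 0.857, -0.495], [-0.001, -0.5, -0.866]]
wrist_force: [-0.3, -0.6, -5.0]
gripper_width: 0.64
```

```bash
python3 -c "
from grip import *
s=r.sense();print(s['gripper_width']*87,s['wrist_force'],s['joints'])
delta(*gp([.4266,.3370,.060],8.3,-30,.0058))
C=at(.4294,.3374,8.3,hexp(),.035)
T=at(.4294,.3374,8.3,[[x,y,.032] for x in(-.071,-.053,.053,.071) for y in (-.069,.069)])
overlay('g2',[(C,(0,255,0)),(T,(255,0,0))],crop=dict(scene=(350,220,150,150,4),side=(210,260,150,150,4)))"
```

```text
55.685984855745104 [-0.25057153 -0.62080143 -4.99231953] [  64.16433327   34.23074746  -18.2566405    18.26308829  -64.19942068
 -157.69657058]
delta [0.004, 0.029, 0.133] [-0.004, 0.019, 0.01] mm 3 deg 0.1
28.35 [0.427  0.3352 0.0582] 55.7 [-0.3 -0.6 -5. ]
```

View pics/g2_scene.png

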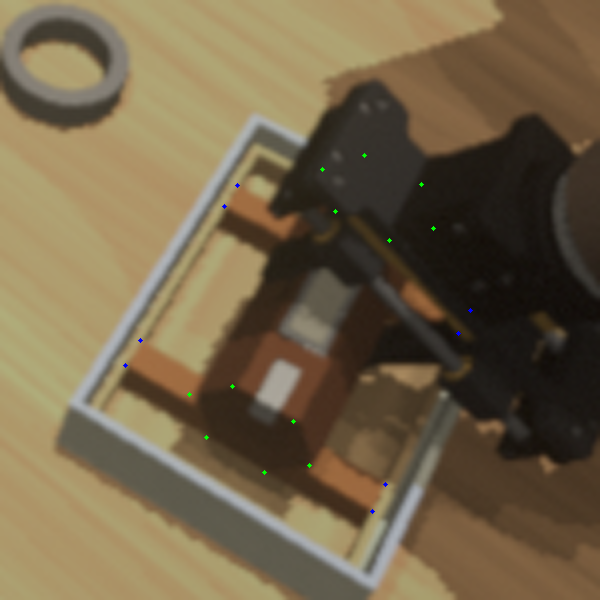

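View pics/g2_wrist.png

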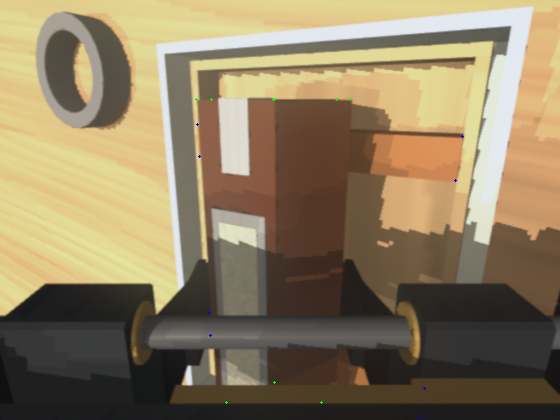

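Call:
play_rows(
  deltas=[
    [0, 0.02, 0.05, 0, 0, 0, 45],
    [0, 0.04, 0.09, 0, 0, 0, 45],
    [0, 0.05, 0.12, 0, 0, 0, 45],
    [0, 0.05, 0.12, 0, 0, 0, 45],
  ],
)

```text
time_s: 28.9
tcp_pos: [0.4267, 0.3344, 0.055]
ee_rot: [[-0.989, -0.126, 0.074], [-0.146, 0.856, -0.496], [-0.0, -0.501, -0.865]]
wrist_force: [-2.4, -0.1, -0.7]
gripper_width: 0.64
```

Call:
play_rows(
  deltas=[
    [0, 0, 0.0, 0, 0, 0, 45],
    [0, 0, 0.0, 0, 0, 0, 57],
    [0, 0, 0, 0, 0, 0, 59],
    [0, 0, 0, 0, 0, 0, 62],
    [0, 0, 0, 0, 0, 0, 62],
    [0, 0, -0.3, 0, 0, 0, 63],
    [0, 0, -0.9, 0, 0, 0, 64],
    [0, 0, -1.8, 0, 0, 0, 66],
    [0, 0, -3, 0, 0, 0, 70],
    [0, 0, -4.2, 0, 0, 0, 70],
    [0, 0, -5, 0, 0, 0, 70],
    [0, 0, -5, 0, 0, 0, 70],
  ],
)

```text
time_s: 30.1
tcp_pos: [0.4183, 0.3991, 0.1654]
ee_rot: [[-0.989, -0.126, 0.077], [-0.148, 0.859, -0.49], [-0.005, -0.496, -0.868]]
wrist_force: [0.5, 0.9, -0.3]
gripper_width: 0.799
```

```bash
python3 -c "
from grip import *
delta([.41,.30,.26],down(98.3))
C=at(.4294,.3374,8.3,hexp(),.032)
T=at(.4294,.3374,8.3,[[x,y,.032] for x in(-.071,-.053,.053,.071) for y in (-.069,.069)])
overlay('h1',[(C,(0,255,0)),(T,(255,0,0))],cams=('scene','wrist'),crop=dict(scene=(350,240,150,130,5.2)))"
```

```text
delta [0.897, -5.24, -1.367] [-5.951, 0.06, 0.022] mm 137 deg 29.8
30.1 [0.4183 0.3991 0.1654] 69.5 [ 0.5  0.9 -0.3]
```

View pics/h1_scene.png

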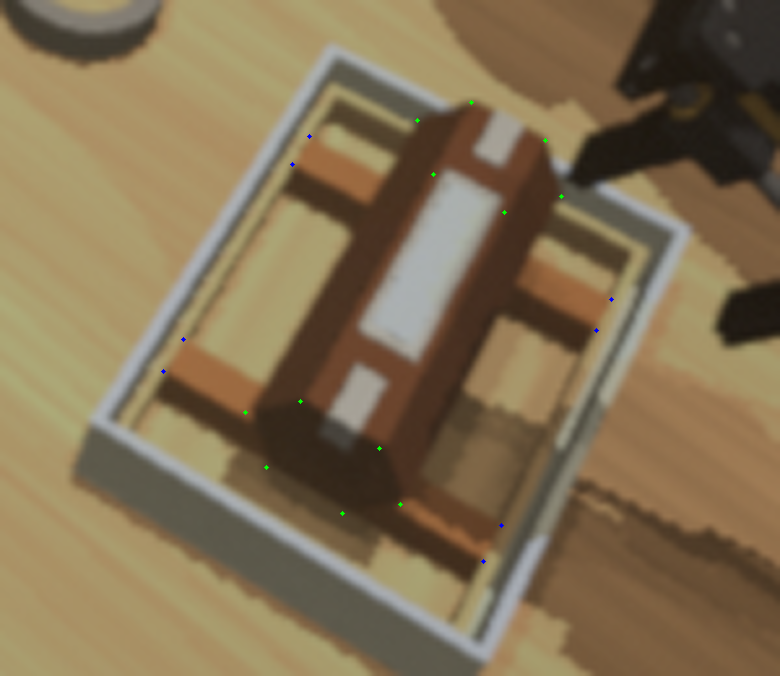

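View pics/h1_wrist.png

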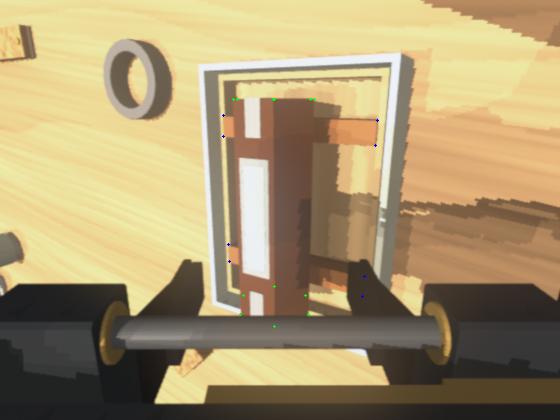

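Call:
play_rows(
  deltas=[
    [0.3, -0.8, -1.2, -0.8, 0, 0, 70],
    [0.5, -1.8, -2.0, -2, 0, 0, 70],
    [0.7, -2.8, -2.2, -3.2, 0, 0, 70],
    [0.9, -4, -2.2, -4.6, 0, 0, 70],
    [0.9, -4, -2.2, -6, 0, 0, 70],
    [0.9, -4, -2.2, -6, 0.05, 0, 70],
    [0.9, -4, -2.2, -6, 0.05, 0, 70],
  ],
)

```text
time_s: 30.9
tcp_pos: [0.4039, 0.3333, 0.2597]
ee_rot: [[-0.99, -0.143, -0.005], [-0.143, 0.99, -0.004], [0.005, -0.003, -1.0]]
wrist_force: [-0.1, 0.5, -0.6]
gripper_width: 0.805
```

```bash
python3 -c "
from grip import *
C=at(.4294,.3374,8.3,hexp(),.032)
T=at(.4294,.3374,8.3,[[x,y,.032] for x in(-.071,-.053,.053,.071) for y in (-.069,.069)])
overlay('h2',[(C,(0,255,0)),(T,(255,0,0))],cams=('wrist','side'),crop=dict(wrist=(100,0,360,320,2.2),side=(210,280,150,120,5)))"
```

```text
30.9 [0.4039 0.3333 0.2597] 70.0 [-0.1  0.5 -0.6]
```

View pics/h2_wrist.png

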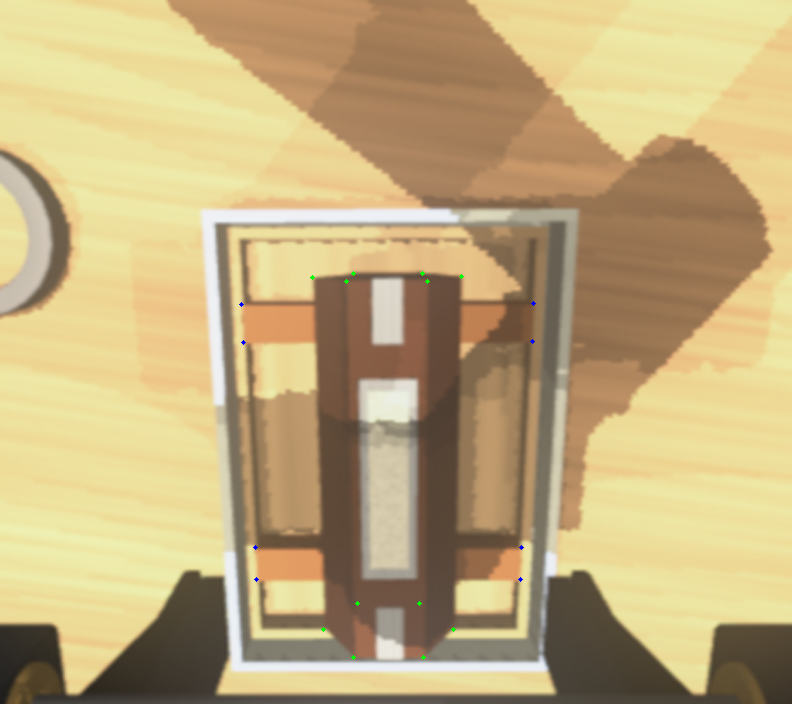

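View pics/h2_side.png

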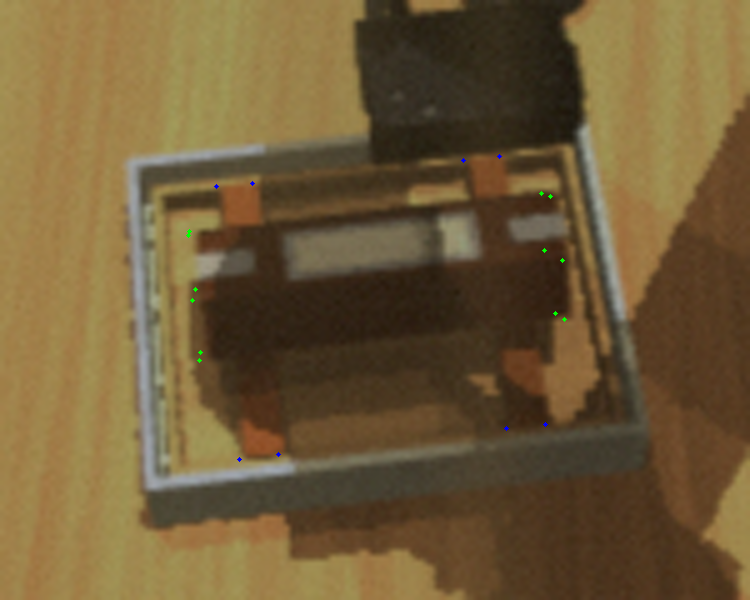

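The label is straight up. The case's edges (316/461) are centred between the tray walls (243/534) to under 1 mm. One last overall look, then I'll hand in.

Call:
play_rows(
  deltas=[
    [0, 0, -1, 0, 0, 0, 70],
    [0, 0, -2, 0, 0, 0, 70],
    [0, 0, -2, 0, 0, 0, 70],
    [0, 0, -2, 0, 0, 0, 70],
  ],
)

```text
time_s: 31.4
tcp_pos: [0.4037, 0.3356, 0.309]
ee_rot: [[-0.989, -0.146, -0.005], [-0.146, 0.989, -0.004], [0.006, -0.003, -1.0]]
wrist_force: [0.2, -0.2, -0.9]
gripper_width: 0.802
```

```bash
python3 -c "
from grip import *
overlay('k',[],cams=('scene',));a=cv2.imread('pics/scene0.png');b=cv2.imread('pics/k_scene.png');cv2.imwrite('pics/kk.png',cv2.resize(cv2.vconcat([a,b]),None,fx=.71,fy=.71))"
```

```text
31.4 [0.4037 0.3356 0.309 ] 69.7 [ 0.2 -0.2 -0.9]
```

View pics/kk.png

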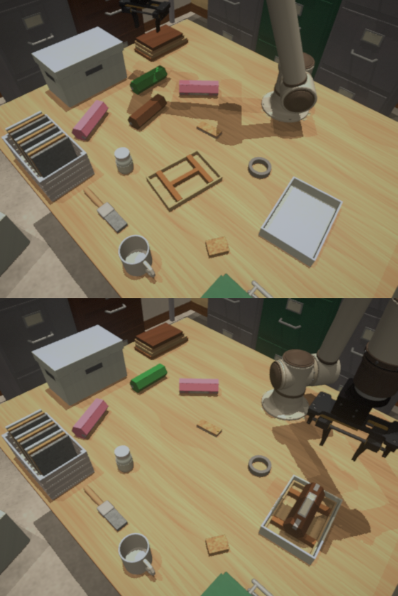

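The other things are where they were, and nothing is being touched.

```bash
python3 -c "
from station import r
print(r.finish_job(), r.sense()['time_s'])"
```

```text
the job is handed in; nothing more can be done
the job is handed in; nothing more can be done
```

I handed the job in at about 31.5 s of the 67 s allowed. The tray is in the file box, and the case lies on it with the label facing straight up. The hand-in gave no verdict.

- **Tray:** I pinched it by its spine, lowered it into the box without touching the sides, and let go. The pictures show it flat on the bottom with even gaps all round.
- **Case:** I rolled it two flats in two 60° turns, setting it down once in between for a new grip. The first set-down spot brought a wrist joint close to its limit, so I set it down nearer the middle instead. I then lowered it onto both cross-bearers until the wrist force showed contact, and released it.
- **Last checks:**
  - The case is centred between the tray's long sides to about 1 mm and parallel to them, and it lies across both bearers.
  - The fingers are open and clear, and the before and after pictures show nothing else moved.
  - The cameras disagreed by 2–4 mm about where the case sits along its length, which the bearers allow for.

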